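Stand the knocked-over bottle up and show it to the inspection camera

ROBOT

A 6-joint arm with a two-finger parallel gripper is mounted at the origin on the work surface. World frame = base frame: x ahead of the robot, y to its left, z up, the work surface at z = 0. Lengths are in m, angles in rad, forces in N, time in s.
With the tool pointing down it reaches from about 0.35 to 0.975 m from the base axis. Payload 4.9 kg.
Tool frame: the origin (TCP) lies midway between the tips of the shut fingers; the grasp point (between the pads) lies 19 mm behind it; z points along the fingers, y is the direction in which the jaws open and shut (so a half turn about z gives the same grasp; the last joint's range is limited). The gripper opens to 85 mm and grips with 20 to 120 N. Pads are 22 mm wide; open, the fingers measure 114 mm over their backs; the gripper's body (76 mm by 85 mm) begins 54 mm behind the grasp point. The pads swing forward as they close: fully open they stand 13 mm farther back than shut.
Start: joints at [0.987, 0.053, 1.613, -0, 1.476, -0.119], TCP at [0.28, 0.559, 0.231] pointing down, gripper open.
Joint ranges: [-3.01, 3.01], [-1.01, 2.22], [0.06, 2.58], [-1.02, 4.17], [0.09, 2.62], [-3.14, 3.14]. Speed limits (rad/s): [2.57, 2.57, 3.14, 3.14, 3.14, 3.14].

INTERFACE

Orientations are given as a rotation vector (axis times angle).
In Python, from station import ctrl gives the robot as it stands.
- The arm moves only by the tool apply_moves, never from a script. Its argument "rows" is a list of rows, each a list of 6 numbers: the shift along the tool's x, y, z in cm, then the turn, a rotation vector about the tool's x, y, z in units of 5 degrees (1.0 is 5 degrees). In form: [[x, y, z, rx, ry, rz], ...]. A call has 1 to 20 rows; each row is the pose to reach, as a shift and turn from the pose measured when the call began, along the tool's axes at that moment; what a row does not reach only later rows make up. A row lasts 1/10 s, in which the tool goes at most 50 mm and 8.59 degrees, less where a joint would pass 70% of its speed; a pose out of reach is approached as far as the arm can. A call with a gripper value outside its range is refused whole. "grip" is the closure, from 0 (fully open) to 1 (shut), set as the call begins (left out, the last holds). The fingers move at their own pace and stop on an object; "squeeze" is the grip in N (left out, the last holds). Time passes only in rows, so rows that repeat a pose let the fingers close. It gives the time, the measured TCP pose, the force and the opening at its end, in the units of the state.
- ctrl.get_obs(): the state, without advancing time (a new reading comes with each control period).
- ctrl.get_image(name): name is "scene" or "top" or "wrist"; returns a dict with "color" (480x640x3 uint8, blue, green, red), "mtx" (3x3 intrinsics, pixels), "rvec" (rotation vector, rad) and "tvec" (3), from world to camera coordinates, as OpenCV has them. Camera axes: x right, y down, z forward; pixel columns grow to the right and rows downward; lengths in m; the calibration is good to about 2 mm. A picture is of the moment at which its call begins. There is no depth.
- ctrl.finish_job(): hands the job in, once; it reports no verdict.
The state is a dict: "t": time; "q": joint angles; "dq": joint speeds; "effort": joint torques, N m; "tool_pos": TCP position; "tool_rot": TCP orientation; "contact_force": force on the tool from outside, world axes, zero at the start; "wrist_torque": the same for the moment, N m; "opening": finger opening in m.
Only numpy, scipy, OpenCV 4.12 (cv2) and the standard library are available. Lean on these libraries where they do the work, as an engineer would, in place of code of your own. Each camera call takes 0.05 s, during which the arm holds its last target.

TASK

The square amber glass bottle has been knocked over and has to be checked for cracks: first stand it upright on the bench and let go of it, then pick it up by its black cap, so that the glass is in full view, and hold it up to the inspection camera. Hold it cap upwards with its middle on the line of sight, 13 cm in front of the lens, square to the camera: the bottle leaned over as far as the camera is tipped, so that it is parallel to the front of the lens, and one flat side facing the lens. Finish while still holding it there, still and by the cap alone, and leave the camera and everything else on the bench where they are.

Things in the scene. Friction and masses are not known exactly. Their poses are not given: they have to be found in the camera images.
- bottle_mid (a point): Fallen square amber bottle, 110 mm long, 0.2 kg: body 46 x 46 x 70 mm, sloping shoulder to 76 mm, then a round black cap, diameter 30, 34 tall. This point: on its axis, half-way (55 mm from base and cap top). z: along the axis, base to cap; x, y: square to the flat sides. Centre of mass 43 mm from the base. Lies on a flat side, axis 23 mm up, cap roughly away from the robot.
- camera_lens (a point): Front centre of the camera's round black lens (diameter 42), 0.23 to 0.26 m up; aluminium box head (56 x 62 x 50) on a fixed grey stand with post, at the robot's left, looking to its right. Frame as actually tipped: the lens looks along -y, x is level, z is the camera's up. The bottle's middle belongs at (0, -0.130, 0) in this frame, its z along this z, its x or y along this y.
- camera_head (a joint): How far the camera head is tipped down: 0 = looking level, positive = looking downwards by that angle (rad), 0.2 to 0.55 at the start. Its hinge is stiff and level, 65 mm behind the lens front and 270 mm above the bench. Not to be moved.
- cup_a: Small white plastic cup, 46 mm wide and 45 mm tall, stands open; origin under its base. Bystander.
- cup_b: Another such cup. Bystander.
- dish: Low round white dish, 72 mm wide and 14 mm tall; origin under its base. Bystander.
- round_bottle: Round amber bottle, standing, 52 mm wide and 105 mm tall; origin under its base. Bystander.
- white_bottle: White round bottle, standing, 70 mm wide and 125 mm tall; origin under its base. Bystander.
- clear_bottle: Clear round bottle with a white cap, standing, 66 mm wide and 150 mm tall; origin under its base. Bystander.
- beaker: Glass beaker, 76 mm wide and 97 mm tall; origin under its base. Bystander.
Mind the look-alikes: they are no part of the job. What is shaped like the part that bears bottle_mid but red or yellow is not meant.

How it is judged:
By the outcome, as a careful person would: the job done as asked, in the order asked, and still so for the second after the job is handed in, while the arm keeps its last pose, push and grip.
It also fails if it takes over 61 s, if anything falls off the work surface, if the arm or the gripper's body presses on something with over 40 N, if the wrist force passes 120 N, or if a joint passes its speed limit or range.

## Working session

There is one attempt and no reset: what is moved stays moved. The work goes in short steps, Python scripts to look and compute and a tool call to move; the robot and the scene stay as the last step left them, time stands still between calls to the robot, and variables do not carry over. Pictures are saved under pics/ and viewed, and the job is handed in when it is done.

Besides the shell and the picture viewer there is one more tool, called after "Emit:" as name(argument=value, ...) on one line, values as JSON. apply_moves: Moves the arm, as the interface text tells. Its arguments: {"type":"object","properties":{"rows":{"type":"array","items":{"type":"array","items":{"type":"number"}}},"grip":{"type":"number"},"squeeze":{"type":"number"}},"required":["rows"]}

```bash
ls; mkdir -p pics; python3 - <<'E'
from station import ctrl
import cv2,numpy as np
print(ctrl.get_obs())
for n in ["scene","top","wrist"]:
    d=ctrl.get_image(n); cv2.imwrite(f"pics/{n}0.png",d["color"]); print(n,np.round(d["mtx"],1).tolist(),d["rvec"],d["tvec"])
    R=cv2.Rodrigues(np.array(d["rvec"]))[0]; print(-R.T@np.array(d["tvec"]).ravel())
E
```

```text
pics
{'t': 0.0, 'q': array([ 9.87015207e-01,  5.33589874e-02,  1.61429257e+00,  1.53618000e-05,
        1.47599858e+00, -1.18986575e-01]), 'dq': array([ 2.98592766e-04, -1.78394018e-03, -5.46342752e-04, -1.01178240e-03,
        6.84731350e-05,  6.66573977e-04]), 'effort': array([-7.95595952e-04, -3.93698359e+01, -3.70166624e+01, -1.85598788e-04,
        7.44982157e-03,  1.26256072e-06]), 'tool_pos': array([0.27979272, 0.55817962, 0.23006256]), 'tool_rot': array([-7.23378880e-01, -3.05643239e+00,  3.02544419e-03]), 'contact_force': array([0.05438506, 0.2679535 , 0.02628695]), 'wrist_torque': array([ 0.00617054, -0.04561453, -0.00688489]), 'opening': 0.08530068657177785}
scene [[549.0, 0.0, 321.2], [0.0, 549.0, 238.9], [0.0, 0.0, 1.0]] [ 1.6082176   1.97024537 -0.79361716] [ 0.12038006 -0.2741321   1.75067633]
[1.40686606 0.16431302 1.07155798]
top [[462.2, 0.0, 325.1], [0.0, 462.2, 239.5], [0.0, 0.0, 1.0]] [ 2.18061885 -2.1829732   0.09629616] [-0.00516742  0.57776536  1.26654903]
[0.47116369 0.0013842  1.30995757]
wrist [[381.2, 0.0, 320.2], [0.0, 381.2, 243.5], [0.0, 0.0, 1.0]] [-2.43338679 -1.50527658 -0.23829262] [-0.62430614 -0.04107242  0.38001494]
[0.2081447  0.59466965 0.37269324]
```

View pics/scene0.png

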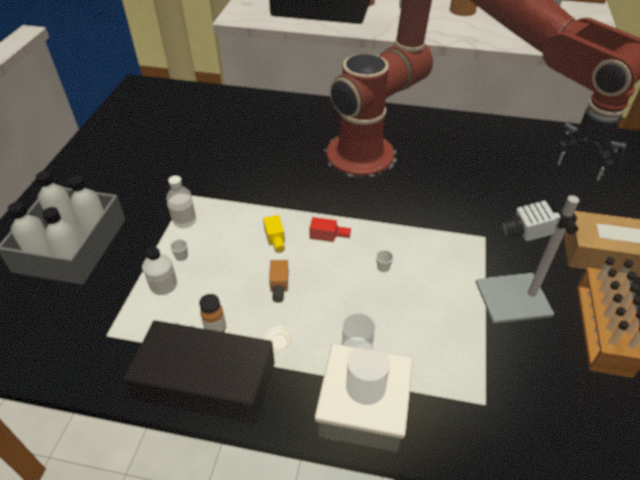

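View pics/top0.png

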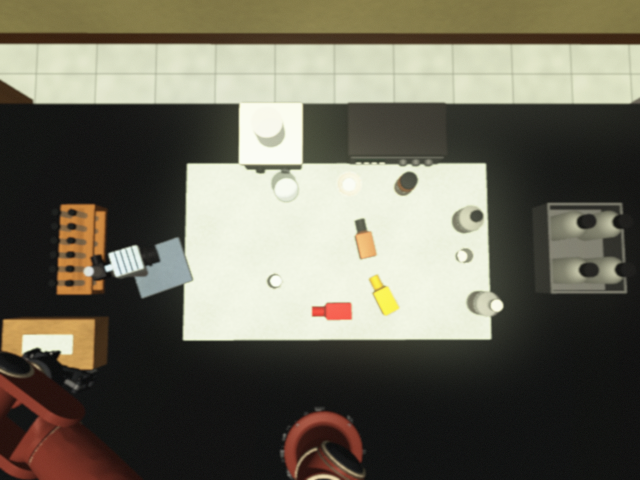

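View pics/wrist0.png

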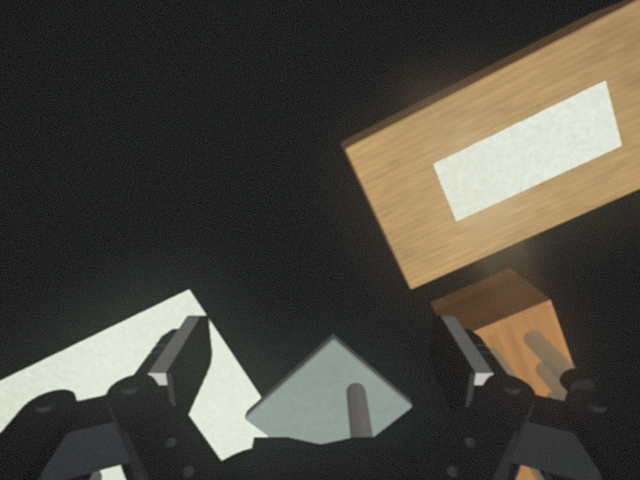

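```bash
cat > h.py <<'E'
import cv2,numpy as np
from scipy.spatial.transform import Rotation as Rn
def cam(d):
    R=cv2.Rodrigues(np.array(d["rvec"]).ravel())[0]; t=np.array(d["tvec"]).ravel()
    return np.array(d["mtx"]),R,t
def ray(d,uv):
    K,R,t=cam(d); v=R.T@np.linalg.solve(K,[uv[0],uv[1],1.]); return -R.T@t, v/np.linalg.norm(v)
def onplane(d,uv,z):
    o,v=ray(d,uv); return o+v*(z-o[2])/v[2]
def proj(d,P):
    K,R,t=cam(d); return cv2.projectPoints(np.atleast_2d(np.array(P,float)),np.array(d["rvec"],float),t,K,None)[0].reshape(-1,2)
def tri(l):
    A=np.zeros((3,3));b=np.zeros(3)
    for d,uv in l:
        o,v=ray(d,uv); M=np.eye(3)-np.outer(v,v); A+=M;b+=M@o
    P=np.linalg.solve(A,b); return P,[np.linalg.norm(np.cross(P-ray(d,uv)[0],ray(d,uv)[1])) for d,uv in l]
def crop(d,x0,y0,x1,y1,s,fn):
    cv2.imwrite(fn,cv2.resize(d["color"][y0:y1,x0:x1],None,fx=s,fy=s,interpolation=cv2.INTER_CUBIC))
E
python3 - <<'E'
from station import ctrl
from h import *
import pickle
s=ctrl.get_image("scene");t=ctrl.get_image("top")
pickle.dump((s,t),open("st.pkl","wb"))
a=cv2.resize(t["color"][205:330,300:410],None,fx=4,fy=4,interpolation=cv2.INTER_CUBIC)
b=cv2.resize(t["color"][225:310,75:200],None,fx=6,fy=6,interpolation=cv2.INTER_CUBIC)
cv2.imwrite("pics/a1.png",a);cv2.imwrite("pics/b1.png",b)
crop(s,470,180,600,330,4,"pics/c1.png")
m=cv2.inRange(t["color"],(20,60,130),(110,150,230))
n,l,st,c=cv2.connectedComponentsWithStats(m)
for i in range(1,n):
    if st[i,4]>60: print(st[i],c[i])
print(t["color"][245,366],t["color"][228,361],t["color"][295,383])
E
```

```text
[  76    0  146   32 3157] [148.84352233  15.31168831]
[ 223    0  255   32 6414] [349.63673215  16.21499844]
[ 519    0  121   32 2888] [581.94182825  15.31613573]
[  0  15  39  16 328] [13.1402439  24.58231707]
[396 174  16  21  72] [400.88888889 186.90277778]
[  57  204   48   90 2831] [ 80.48357471 247.32426704]
[312 304  15  14  94] [320.82978723 310.70212766]
[  2 319  93  51 510] [ 56.62156863 336.74705882]
[  0 377  54  45 506] [ 25.74110672 399.91501976]
[285 413  73  65 969] [312.02373581 433.51496388]
[ 28 418  13  32 198] [ 35.15151515 433.46464646]
[  0 457  17  17 132] [  7.0530303 466.       ]
[120 188 239] [ 83 100  97] [ 88 245 251]
```

View pics/a1.png

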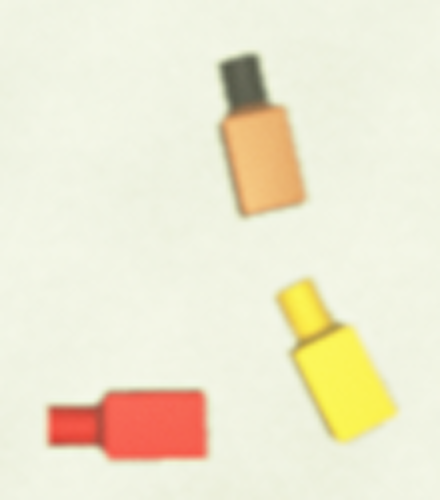

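View pics/b1.png

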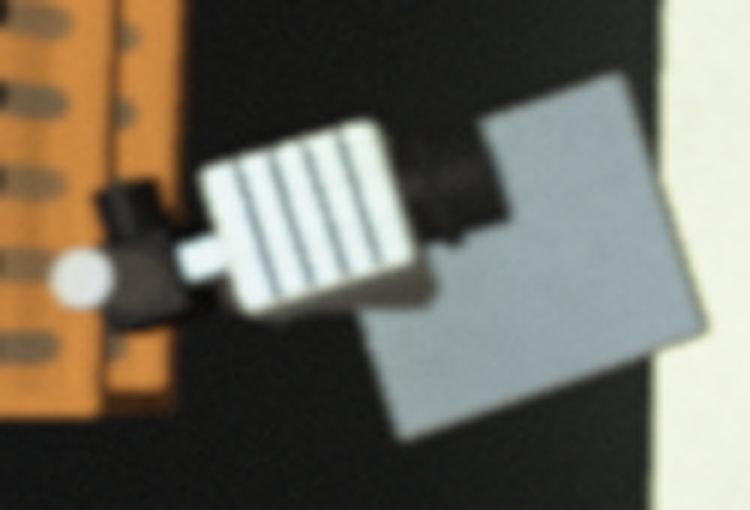

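View pics/c1.png

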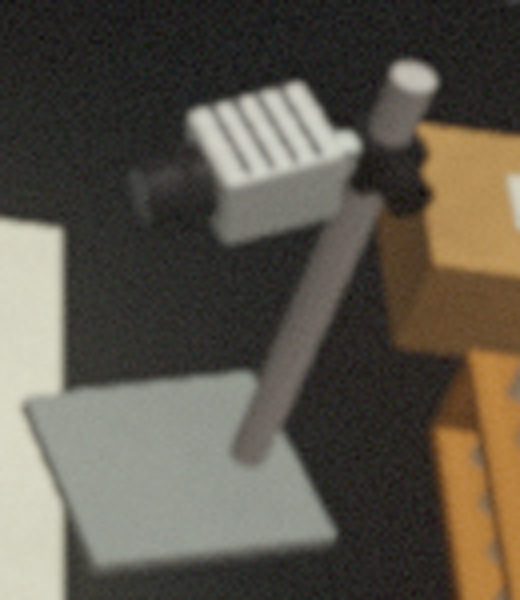

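```bash
python3 - <<'E'
from h import *
import pickle
s,t=pickle.load(open("st.pkl","rb"))
hsv=cv2.cvtColor(t["color"],cv2.COLOR_BGR2HSV)
roi=np.zeros((480,640),np.uint8);roi[212:262,345:385]=255
body=((hsv[...,1]>70)&(roi>0)).astype(np.uint8)
cap=((hsv[...,2]<150)&(hsv[...,1]<70)&(roi>0)).astype(np.uint8)
for nm,m in(("body",body),("cap",cap)):
    n,l,st,c=cv2.connectedComponentsWithStats(m);i=1+np.argmax(st[1:,4])
    cn=cv2.findContours((l==i).astype(np.uint8),cv2.RETR_EXTERNAL,cv2.CHAIN_APPROX_NONE)[0][0]
    r=cv2.minAreaRect(cn);bp=cv2.boxPoints(r)
    print(nm,st[i],c[i],r)
    for z in ((.046,) if nm=="body" else (.023,.038)):
        W=np.array([onplane(t,p,z) for p in bp]);print(z,np.round(W,4).tolist(),"sides",[round(np.linalg.norm(W[k]-W[k-1]),4) for k in range(4)],W.mean(0), onplane(t,c[i],z))
for n,uv in dict(cupa=(274,281),cupb=(463,256),dish=(348,183)).items(): print(n,onplane(t,uv,.03))
for n,uv in dict(round=(406,183),white=(470,218),clear=(487,303),beaker=(286,187)).items(): print(n,onplane(t,uv,.06))
E
```

```text
body [355 230  21  29 452] [365.05752212 243.94690265] ((364.9915466308594, 243.4634552001953), (27.582765579223633, 17.014371871948242), 77.00537872314453)
0.046 [[0.5968, -0.0842, 0.046], [0.6074, -0.1299, 0.046], [0.5333, -0.1462, 0.046], [0.5229, -0.1007, 0.046]] sides [np.float64(0.0757), np.float64(0.0469), np.float64(0.0758), np.float64(0.0467)] [ 0.56510807 -0.11520638  0.046     ] [ 0.56368801 -0.11538562  0.046     ]
cap [355 219  11  13 102] [360.17647059 224.7254902 ] ((360.2176818847656, 224.72940063476562), (11.28038501739502, 9.00261402130127), 77.47119140625)
0.023 [[0.6322, -0.0887, 0.023], [0.6377, -0.1134, 0.023], [0.6066, -0.12, 0.023], [0.6011, -0.0954, 0.023]] sides [np.float64(0.0317), np.float64(0.0253), np.float64(0.0318), np.float64(0.0253)] [ 0.61940272 -0.10439543  0.023     ] [ 0.61939804 -0.10428038  0.023     ]
0.038 [[0.6303, -0.0877, 0.038], [0.6357, -0.1121, 0.038], [0.605, -0.1186, 0.038], [0.5996, -0.0943, 0.038]] sides [np.float64(0.0314), np.float64(0.025), np.float64(0.0314), np.float64(0.025)] [ 0.61767493 -0.10316253  0.038     ] [ 0.61767031 -0.10304882  0.038     ]
cupa [0.462672   0.13514764 0.03      ]
cupb [ 0.53107474 -0.38852982  0.03      ]
dish [ 0.73650088 -0.07039161  0.03      ]
round [ 0.73025457 -0.22792198  0.06      ]
white [ 0.63339983 -0.40122333  0.06      ]
clear [ 0.40319351 -0.44073098  0.06      ]
beaker [0.71920753 0.10117561 0.06      ]
```

Emit:
apply_moves(rows=[[0, 0, -5, 0, 0, 0], [0, 0, -10, 0, 0, 0], [0, 0, -15, 0, 0, 0], [0, 0, -20, 0, 0, 0], [0, 0, -24, 0, 0, 0], [-5, 0, -24, 0, 0, 1.5], [-9, -3, -24, 0, 0, 3], [-13, -8, -24, 0, 0, 4.5], [-18, -12, -24, 0, 0, 6], [-22, -16, -24, 0, 0, 7.5], [-26, -20, -24, 0, 0, 9], [-29, -24, -24, 0, 0, 10.5], [-31, -28, -22, 0, 0, 12], [-32, -32, -20, 0, 0, 12.6], [-32, -35, -20, 0, 0, 12.6], [-32, -35, -20, 0, 0, 12.6]])

```text
t: 1.85
tool_pos: [0.4082, 0.0989, 0.4295]
tool_rot: [-2.22, -2.222, 0.005]
contact_force: [0.2, 0.2, -0.8]
opening: 0.0856
```

Emit:
apply_moves(rows=[[0, 0, 2, 0, 1.5, 0], [0, 0, 4, 0, 3, 0], [0, 0, 6, 0, 4.5, 0], [0, 0, 8, 0, 6, 0], [0, 0, 10, 0, 7.5, 0], [0, 0, 10, 0, 9, 0], [0, 0, 10, 0, 9, 0], [0, 0, 10, 0, 9, 0]])

```text
t: 2.65
tool_pos: [0.4082, 0.0985, 0.3297]
tool_rot: [-1.762, -1.761, -0.724]
contact_force: [0.0, 0.3, 0.4]
opening: 0.0859
```

```bash
python3 - <<'E'
from station import ctrl
from h import *
import pickle
o=ctrl.get_obs();print(o["q"],o["tool_pos"],o["tool_rot"],o["t"])
w=ctrl.get_image("wrist");pickle.dump((w,o),open("w1.pkl","wb"));cv2.imwrite("pics/w1.png",w["color"]);K,R,t=cam(w);print(-R.T@t,R[2])
E
```

```text
[-0.41357088 -0.48083294  2.03893964  0.73965201  1.86905808 -0.29174804] [0.40823495 0.09851761 0.32971934] [-1.76230938 -1.76111569 -0.72360243] 2.65
[0.40833501 0.05522904 0.48720653] [-0.00286502  0.44790652 -0.8940758 ]
```

View pics/w1.png

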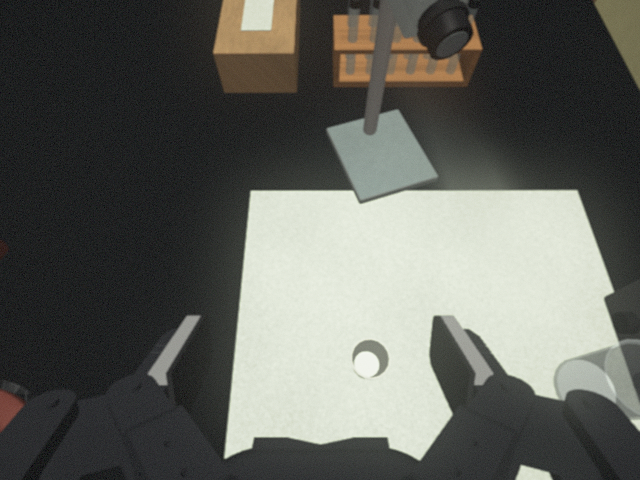

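Emit:
apply_moves(rows=[[-2, 0, 2, 0, 1.5, 0], [-4, 0, 4, 0, 3, 0], [-5, 0, 5, 0, 4.5, 0], [-5, 0, 5, 0, 5, 0], [-5, 0, 5, 0, 5, 0]])

```text
t: 3.2
tool_pos: [0.4086, 0.0989, 0.2601]
tool_rot: [-1.463, -1.466, -1.017]
contact_force: [-0.6, 0.0, 0.3]
opening: 0.0858
```

```bash
python3 - <<'E'
from station import ctrl
from h import *
import pickle
o=ctrl.get_obs();print(o["q"],o["tool_pos"],o["tool_rot"],o["t"])
w=ctrl.get_image("wrist");pickle.dump((w,o),open("w2.pkl","wb"));cv2.imwrite("pics/w2.png",w["color"]);K,R,t=cam(w);print(-R.T@t,R[2])
E
```

```text
[-0.54851182 -0.25775504  2.16784847  1.01975105  1.92662888 -0.54047618] [0.40860036 0.09886204 0.26013466] [-1.46312481 -1.46575902 -1.01714145] 3.2
[ 0.408808   -0.00678245  0.38457156] [-0.00443098  0.78290592 -0.62212433]
```

View pics/w2.png

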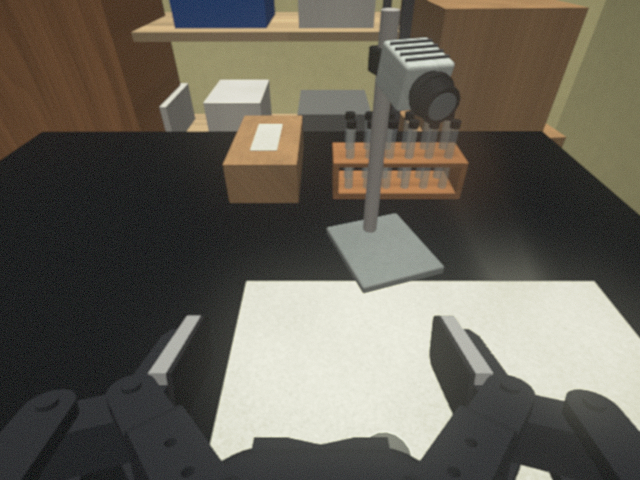

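Emit:
apply_moves(rows=[[0.6, 2.5, 2, 1, 0, -0.4], [1.2, 5, 4, 2.2, 0, -0.8], [1.8, 7.5, 6, 3.4, 0, -1.2], [2.4, 10, 8, 4.6, 0, -1.6], [3.2, 12.5, 9, 5.6, 0, -2], [3.4, 14, 9.4, 6.6, 0, -2.4], [3.4, 14, 9.4, 6.6, 0, -2.4], [3.4, 14, 9.4, 6.6, 0, -2.4]])

```text
t: 4.05
tool_pos: [0.5497, 0.2001, 0.2629]
tool_rot: [-0.91, -1.763, -0.63]
contact_force: [-0.8, -0.1, 0.0]
opening: 0.0853
```

```bash
python3 - <<'E'
from station import ctrl
from h import *
import pickle
o=ctrl.get_obs();print(o["q"],o["tool_pos"],o["tool_rot"],o["t"])
w=ctrl.get_image("wrist");pickle.dump((w,o),open("w3.pkl","wb"));cv2.imwrite("pics/w3.png",w["color"]);K,R,t=cam(w);print(-R.T@t,R[2])
E
```

```text
[-0.12478412  0.34893672  1.53207102  0.91663012  2.08871771 -0.63093648] [0.5496569  0.20005482 0.26291685] [-0.9099029  -1.76273594 -0.62965492] 4.05
[0.6103382  0.11461438 0.38793737] [-0.45243199  0.63446973 -0.62670045]
```

View pics/w3.png

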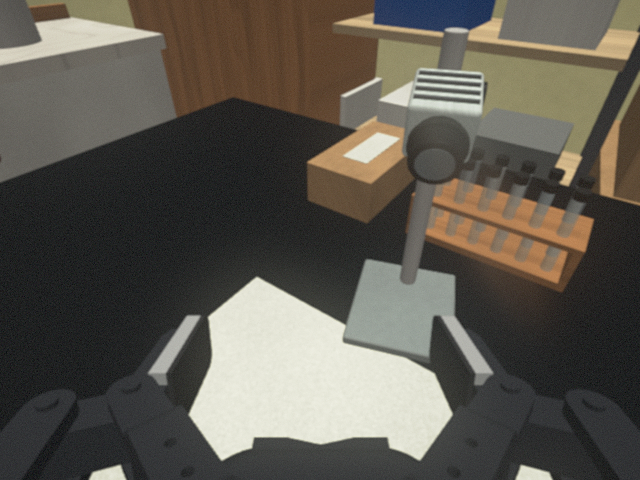

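```bash
python3 - <<'E'
from h import *
import pickle
w2=pickle.load(open("w2.pkl","rb"))[0];w3=pickle.load(open("w3.pkl","rb"))[0]
crop(w2,365,20,475,135,5,"pics/w2c.png");crop(w3,390,55,500,195,4,"pics/w3c.png")
E
```

```text
(no output)
```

View pics/w2c.png

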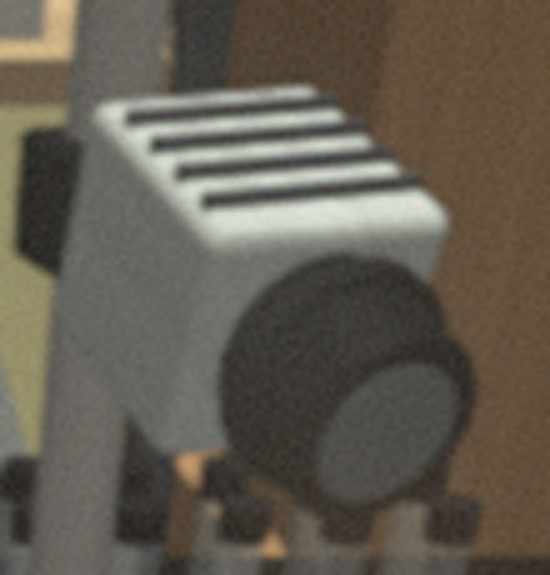

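View pics/w3c.png

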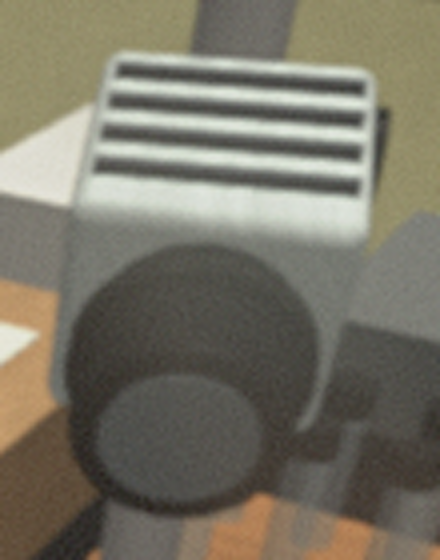

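```bash
cat > head.py <<'E'
from h import *
import pickle
w2=pickle.load(open("w2.pkl","rb"))[0];w3=pickle.load(open("w3.pkl","rb"))[0]
s,t=pickle.load(open("st.pkl","rb"))
f2=lambda p:((p[0]+.5)/5-.5+365,(p[1]+.5)/5-.5+20)
f3=lambda p:((p[0]+.5)/4-.5+390,(p[1]+.5)/4-.5+55)
L,e=tri([(w2,f2((390,432))),(w3,f3((181,438)))]);print("lens",L,e, "in top",proj(t,L),"scene",proj(s,L))
l2=[(127,120),(152,146),(178,173),(203,202)];r2=[(330,100),(362,126),(392,152),(422,180)]
l3=[(118,70),(110,101),(103,132),(95,164)];r3=[(363,89),(364,119),(363,153),(360,187)]
PL=np.array([tri([(w2,f2(a)),(w3,f3(b))])[0] for a,b in zip(l2,l3)])
PR=np.array([tri([(w2,f2(a)),(w3,f3(b))])[0] for a,b in zip(r2,r3)])
print(np.round(PL,4),np.round(PR,4))
x=(PR-PL).mean(0);print("slot len",np.linalg.norm(x),x/np.linalg.norm(x))
i=np.arange(4)-1.5
C=np.array([(i[:,None]*P).sum(0)/5 for P in (PL,PR)]);f=C.mean(0);print(C);f/=np.linalg.norm(f)
n=np.cross(x,f);n/=np.linalg.norm(n)
print("f",f,"tip deg",np.degrees(np.arcsin(-f[2])),"yaw",np.degrees(np.arctan2(f[1],f[0])))
print("from lens z",np.degrees(np.arcsin((.270-L[2])/.065)), "n",n)
E
python3 head.py
```

```text
lens [0.52908154 0.3770486  0.25494594] [np.float64(0.00017387811280116918), np.float64(0.00017387811280123098)] in top [[157.77956119 252.57912025]] scene [[503.66033639 228.06650022]]
[[0.4804 0.4403 0.2992]
 [0.4843 0.4288 0.2964]
 [0.4883 0.4177 0.2936]
 [0.4919 0.4069 0.2907]] [[0.5267 0.4563 0.2996]
 [0.5313 0.4443 0.2971]
 [0.5354 0.4328 0.2943]
 [0.5392 0.4211 0.2916]]
slot len 0.04935992888272824 [0.95134958 0.30781181 0.01363334]
[[ 0.00386356 -0.01113244 -0.00283392]
 [ 0.00416949 -0.01172205 -0.00269457]]
f [ 0.32328784 -0.91977279 -0.22249267] tip deg 12.855481678957055 yaw -70.6341071279719
from lens z 13.391342514408525 n [-0.05595912  0.21612534 -0.9747607 ]
```

```bash
cat >> h.py <<'E'
def plan(o,p,R,n=10):
    R0=Rn.from_rotvec(o["tool_rot"]).as_matrix(); d=R0.T@(np.array(p)-o["tool_pos"])*100
    r=np.degrees(Rn.from_matrix(R0.T@R).as_rotvec())/5
    print("goal tool-frame cm",np.round(d,2),"turn u",np.round(r,2),"|d|",round(np.linalg.norm(d),1),"|r|deg",round(5*np.linalg.norm(r)))
    for k in range(1,n+1): print(np.round(np.r_[d,r]*k/n,2).tolist(),end=",")
    print()
def frame(z,y):
    z=np.array(z,float)/np.linalg.norm(z); y=np.array(y,float); y-=z*(y@z); y/=np.linalg.norm(y); return np.c_[np.cross(y,z),y,z]
E
python3 - <<'E'
from station import ctrl
from h import *
o=ctrl.get_obs()
be=np.radians(12.5);a=np.radians(20);b=np.array([np.cos(be),np.sin(be),0])
G=np.array([.5265,-.1237,.023])+.044*b
z=-np.sin(a)*b-np.array([0,0,np.cos(a)])
R=frame(z,[np.sin(be),-np.cos(be),0]);p=G+.018*z
print(p,p-.1*z)
plan(o,p-.1*z+[0,0,.05],R,20)
E
```

```text
[ 0.56344659 -0.11550914  0.00608553] [ 0.59683788 -0.10810647  0.10005479]
goal tool-frame cm [-20.34 -13.88 -22.13] turn u [-10.13 -11.31  22.  ] |d| 33.1 |r|deg 134
[-1.02, -0.69, -1.11, -0.51, -0.57, 1.1],[-2.03, -1.39, -2.21, -1.01, -1.13, 2.2],[-3.05, -2.08, -3.32, -1.52, -1.7, 3.3],[-4.07, -2.78, -4.43, -2.03, -2.26, 4.4],[-5.08, -3.47, -5.53, -2.53, -2.83, 5.5],[-6.1, -4.16, -6.64, -3.04, -3.39, 6.6],[-7.12, -4.86, -7.75, -3.55, -3.96, 7.7],[-8.13, -5.55, -8.85, -4.05, -4.52, 8.8],[-9.15, -6.25, -9.96, -4.56, -5.09, 9.9],[-10.17, -6.94, -11.06, -5.07, -5.65, 11.0],[-11.19, -7.63, -12.17, -5.57, -6.22, 12.1],[-12.2, -8.33, -13.28, -6.08, -6.79, 13.2],[-13.22, -9.02, -14.38, -6.59, -7.35, 14.3],[-14.24, -9.72, -15.49, -7.09, -7.92, 15.4],[-15.25, -10.41, -16.6, -7.6, -8.48, 16.5],[-16.27, -11.1, -17.7, -8.11, -9.05, 17.6],[-17.29, -11.8, -18.81, -8.61, -9.61, 18.7],[-18.3, -12.49, -19.92, -9.12, -10.18, 19.8],[-19.32, -13.19, -21.02, -9.63, -10.74, 20.9],[-20.34, -13.88, -22.13, -10.13, -11.31, 22.0],
```

Emit:
apply_moves(rows=[[-1, -0.7, -1.1, -0.5, -0.6, 1.1], [-2, -1.4, -2.2, -1, -1.1, 2.2], [-3, -2.1, -3.3, -1.5, -1.7, 3.3], [-4.1, -2.8, -4.4, -2, -2.3, 4.4], [-5.1, -3.5, -5.5, -2.5, -2.8, 5.5], [-6.1, -4.2, -6.6, -3, -3.4, 6.6], [-7.1, -4.9, -7.7, -3.5, -4, 7.7], [-8.1, -5.5, -8.9, -4, -4.5, 8.8], [-9.1, -6.2, -10, -4.6, -5.1, 9.9], [-10.2, -6.9, -11.1, -5.1, -5.7, 11], [-11.2, -7.6, -12.2, -5.6, -6.2, 12.1], [-12.2, -8.3, -13.3, -6.1, -6.8, 13.2], [-13.2, -9, -14.4, -6.6, -7.4, 14.3], [-14.2, -9.7, -15.5, -7.1, -7.9, 15.4], [-15.2, -10.4, -16.6, -7.6, -8.5, 16.5], [-16.3, -11.1, -17.7, -8.1, -9, 17.6], [-17.3, -11.8, -18.8, -8.6, -9.6, 18.7], [-18.3, -12.5, -19.9, -9.1, -10.2, 19.8], [-20.3, -13.9, -22.1, -10.1, -11.3, 22], [-20.3, -13.9, -22.1, -10.1, -11.3, 22]])

```text
t: 6.1
tool_pos: [0.5951, -0.1105, 0.1503]
tool_rot: [3.038, 0.324, -0.539]
contact_force: [-0.3, 0.0, -0.4]
opening: 0.0854
```

```bash
python3 - <<'E'
from station import ctrl
from h import *
o=ctrl.get_obs();print(np.round(o["q"],3),o["tool_pos"],o["t"],o["dq"].round(2))
w=ctrl.get_image("wrist");cv2.imwrite("pics/w4.png",w["color"])
t=ctrl.get_image("top");cv2.imwrite("pics/t4.png",t["color"])
be=np.radians(12.5);a=np.radians(20);b=np.array([np.cos(be),np.sin(be),0])
base=np.array([.5265,-.1237,.023])
print(proj(w,[base,base+.076*b,base+.11*b]))
G=base+.044*b
z=-np.sin(a)*b-np.array([0,0,np.cos(a)])
R=frame(z,[np.sin(be),-np.cos(be),0]);p=G+.018*z
plan(o,p,R,2)
E
```

```text
[-0.236  0.285  1.52  -0.152  1.654  1.134] [ 0.59512475 -0.11045331  0.15025518] 6.1 [ 0.19  0.12 -0.11 -0.33  0.19  0.79]
[[318.08905949 252.83800311]
 [317.25110186 165.86488643]
 [316.7675588  115.67709007]]
goal tool-frame cm [ 1.96 -0.2  14.64] turn u [-0.    0.03 -0.07] |d| 14.8 |r|deg 0
[0.98, -0.1, 7.32, -0.0, 0.01, -0.03],[1.96, -0.2, 14.64, -0.0, 0.03, -0.07],
```

View pics/w4.png

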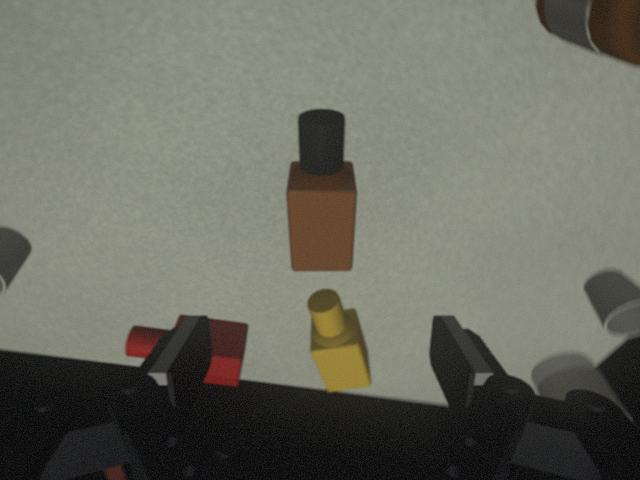

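```bash
python3 - <<'E'
from station import ctrl
from h import *
o=ctrl.get_obs();print(o["dq"].round(3),o["tool_pos"])
w=ctrl.get_image("wrist")
for uv,z in [((321.5,269.5),.046),((290.5,269.5),.046),((352.5,269.5),.046),((288,190),.046),((356,190),.046),((298.5,150),.023),((345,150),.023),((321,112),.03)]: print(uv,onplane(w,uv,z))
E
```

```text
[-0.004 -0.017  0.     0.022 -0.007 -0.061] [ 0.59561486 -0.10789986  0.15061726]
(321.5, 269.5) [ 0.53048503 -0.12302256  0.046     ]
(290.5, 269.5) [ 0.52540077 -0.10050191  0.046     ]
(352.5, 269.5) [ 0.53556674 -0.14553187  0.046     ]
(288, 190) [ 0.59198096 -0.08734527  0.046     ]
(356, 190) [ 0.60145205 -0.12944239  0.046     ]
(298.5, 150) [ 0.60957196 -0.08973248  0.023     ]
(345, 150) [ 0.61624844 -0.11944915  0.023     ]
(321, 112) [ 0.63947967 -0.09812084  0.03      ]
```

Emit:
apply_moves(rows=[[0.7, 0, 3, 0, 0, 0], [1.4, 0, 6, 0, 0, 0], [2, 0, 9, 0, 0, 0], [2.1, 0, 11.5, 0, 0, 0], [2.1, 0, 13.5, 0, 0, 0], [2.1, 0, 14.6, 0, 0, 0], [2.1, 0, 14.6, 0, 0, 0], [2.1, 0, 14.6, 0, 0, 0]])

```text
t: 7.05
tool_pos: [0.5671, -0.1144, 0.008]
tool_rot: [3.042, 0.336, -0.533]
contact_force: [0.7, -1.0, 0.3]
opening: 0.0853
```

Emit:
apply_moves(rows=[[0, 0, 0, 0, 0, 0], [0, 0, 0, 0, 0, 0], [0, 0, 0, 0, 0, 0], [0, 0, 0, 0, 0, 0], [0, 0, 0, 0, 0, 0], [0, 0, 0, 0, 0, 0], [0, 0, 0, 0, 0, 0], [0, 0, 0, 0, 0, 0]], grip=1, squeeze=40)

```text
t: 7.85
tool_pos: [0.5683, -0.1146, 0.0093]
tool_rot: [3.041, 0.336, -0.529]
contact_force: [2.1, 0.3, 5.1]
opening: 0.046
```

```bash
python3 - <<'E'
from station import ctrl
from h import *
o=ctrl.get_obs();print(o["dq"].round(3),o["tool_pos"],o["opening"],o["contact_force"],np.round(o["q"],3))
w=ctrl.get_image("wrist");cv2.imwrite("pics/w5.png",w["color"])
E
```

```text
[-0.    -0.002 -0.003  0.     0.001 -0.001] [ 0.56834383 -0.11462741  0.00930368] 0.04596783241208702 [2.1071648  0.27306602 5.06550794] [-0.253  0.389  1.649 -0.155  1.415  1.146]
```

View pics/w5.png

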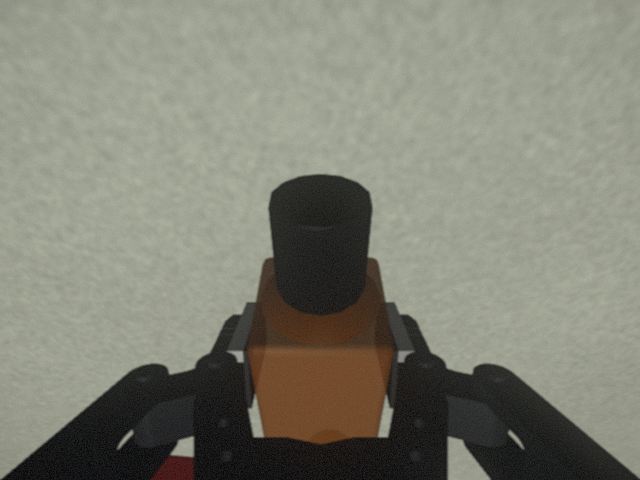

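```bash
cat > stand.py <<'E'
from h import *
R0=Rn.from_rotvec([3.041,.336,-.529]).as_matrix();p0=np.array([.5683,-.1146,.0093])
be=np.radians(12.6);b=np.array([np.cos(be),np.sin(be),0])
bt=R0.T@b; Bt=R0.T@(np.array([.529,-.1233,.023])-p0)
print("axis in tool",bt,"base in tool",Bt)
# drop y comp of axis; target
bt[1]=0;bt/=np.linalg.norm(bt)
X=np.c_[bt,[0,1,0],np.cross(bt,[0,1,0])]  # tool coords of (up, y, third)
Rs=np.c_[[0,0,1.],[1,0,0],np.cross([0,0,1.],[1,0,0])]@X.T
def ps(base): return np.array(base)-Rs@Bt
E
cat > s1.py <<'E'
from station import ctrl
from stand import *
o=ctrl.get_obs()
print(Rs,ps([.55,.02,.001]))
plan(o,ps([.55,.02,.06]),Rs,18)
E
python3 s1.py
```

```text
axis in tool [ 9.41291145e-01  1.31196384e-05 -3.37595883e-01] base in tool [-4.25132971e-02 -9.58928933e-05  6.93087662e-04]
[[ 0.          1.          0.        ]
 [ 0.33759588  0.          0.94129115]
 [ 0.94129115  0.         -0.33759588]] [0.55009589 0.03369992 0.04125137]
goal tool-frame cm [ -1.7  -14.88  -9.04] turn u [  7.23  14.95 -15.33] |d| 17.5 |r|deg 113
[-0.09, -0.83, -0.5, 0.4, 0.83, -0.85],[-0.19, -1.65, -1.0, 0.8, 1.66, -1.7],[-0.28, -2.48, -1.51, 1.2, 2.49, -2.55],[-0.38, -3.31, -2.01, 1.61, 3.32, -3.41],[-0.47, -4.13, -2.51, 2.01, 4.15, -4.26],[-0.57, -4.96, -3.01, 2.41, 4.98, -5.11],[-0.66, -5.79, -3.51, 2.81, 5.81, -5.96],[-0.75, -6.62, -4.02, 3.21, 6.64, -6.81],[-0.85, -7.44, -4.52, 3.61, 7.47, -7.66],[-0.94, -8.27, -5.02, 4.01, 8.3, -8.52],[-1.04, -9.1, -5.52, 4.42, 9.13, -9.37],[-1.13, -9.92, -6.02, 4.82, 9.96, -10.22],[-1.22, -10.75, -6.53, 5.22, 10.79, -11.07],[-1.32, -11.58, -7.03, 5.62, 11.62, -11.92],[-1.41, -12.4, -7.53, 6.02, 12.46, -12.77],[-1.51, -13.23, -8.03, 6.42, 13.29, -13.62],[-1.6, -14.06, -8.53, 6.82, 14.12, -14.48],[-1.7, -14.88, -9.04, 7.23, 14.95, -15.33],
```

Emit:
apply_moves(rows=[[-0.7, 0, -1.9, 0, 0, 0], [-2, 0, -5.6, 0, 0, 0], [-3.4, 0, -9.4, 0, 0, 0], [-4.8, 0, -13.2, 0, 0, 0], [-4.8, 0, -13.2, 0, 0, 0], [-4.8, 0, -13.2, 0, 0, 0]])

```text
t: 8.5
tool_pos: [0.568, -0.1148, 0.1501]
tool_rot: [3.041, 0.336, -0.527]
contact_force: [0.1, -0.2, -1.7]
opening: 0.0461
```

```bash
python3 s1.py; python3 - <<'E'
from station import ctrl
print(ctrl.get_obs())
E
```

```text
axis in tool [ 9.41291145e-01  1.31196384e-05 -3.37595883e-01] base in tool [-4.25132971e-02 -9.58928933e-05  6.93087662e-04]
[[ 0.          1.          0.        ]
 [ 0.33759588  0.          0.94129115]
 [ 0.94129115  0.         -0.33759588]] [0.55009589 0.03369992 0.04125137]
goal tool-frame cm [  3.09 -14.88   4.2 ] turn u [  7.24  14.94 -15.32] |d| 15.8 |r|deg 113
[0.17, -0.83, 0.23, 0.4, 0.83, -0.85],[0.34, -1.65, 0.47, 0.8, 1.66, -1.7],[0.51, -2.48, 0.7, 1.21, 2.49, -2.55],[0.69, -3.31, 0.93, 1.61, 3.32, -3.4],[0.86, -4.13, 1.17, 2.01, 4.15, -4.26],[1.03, -4.96, 1.4, 2.41, 4.98, -5.11],[1.2, -5.79, 1.63, 2.81, 5.81, -5.96],[1.37, -6.61, 1.87, 3.22, 6.64, -6.81],[1.54, -7.44, 2.1, 3.62, 7.47, -7.66],[1.71, -8.27, 2.33, 4.02, 8.3, -8.51],[1.89, -9.09, 2.57, 4.42, 9.13, -9.36],[2.06, -9.92, 2.8, 4.82, 9.96, -10.21],[2.23, -10.75, 3.03, 5.23, 10.79, -11.06],[2.4, -11.57, 3.27, 5.63, 11.62, -11.91],[2.57, -12.4, 3.5, 6.03, 12.45, -12.77],[2.74, -13.23, 3.73, 6.43, 13.28, -13.62],[2.91, -14.05, 3.97, 6.84, 14.11, -14.47],[3.09, -14.88, 4.2, 7.24, 14.94, -15.32],
{'t': 8.5, 'q': array([-0.25391627,  0.22168163,  1.5938852 , -0.15358128,  1.63307886,
        1.11112844]), 'dq': array([0.00069234, 0.03579158, 0.04673134, 0.00028705, 0.00012345,
       0.00056508]), 'effort': array([ 8.82048380e-05, -4.72859180e+01, -3.70932341e+01, -5.70970997e-01,
        1.10247038e+00, -2.53637307e-03]), 'tool_pos': array([ 0.56796565, -0.11482735,  0.15007707]), 'tool_rot': array([ 3.04147413,  0.3358254 , -0.5265413 ]), 'contact_force': array([ 0.07163294, -0.23751052, -1.74345179]), 'wrist_torque': array([ 0.05353637, -0.2741202 ,  0.01087218]), 'opening': 0.0461374286500976}
```

Emit:
apply_moves(rows=[[0, -0.8, 0, 0.4, 0.8, -0.8], [0, -1.7, 0, 0.8, 1.7, -1.7], [0, -2.5, 0, 1.2, 2.5, -2.5], [0, -3.3, 0, 1.6, 3.3, -3.4], [0, -4.1, 0, 2, 4.2, -4.3], [0, -5, 0, 2.4, 5, -5.1], [0, -5.8, 0, 2.8, 5.8, -6], [0, -6.6, 0, 3.2, 6.6, -6.8], [0.3, -7.4, 0.5, 3.6, 7.5, -7.7], [0.7, -8.3, 1, 4, 8.3, -8.5], [1, -9.1, 1.5, 4.4, 9.1, -9.4], [1.4, -9.9, 2, 4.8, 10, -10.2], [1.8, -10.8, 2.5, 5.2, 10.8, -11.1], [2.1, -11.6, 3, 5.6, 11.6, -11.9], [2.5, -12.4, 3.5, 6, 12.5, -12.8], [2.7, -13.2, 3.7, 6.4, 13.3, -13.6], [2.9, -14, 4, 6.84, 14.1, -14.5], [3.1, -14.9, 4.2, 7.24, 14.94, -15.32], [3.1, -14.9, 4.2, 7.24, 14.94, -15.32], [3.1, -14.9, 4.2, 7.24, 14.94, -15.32]])

```text
t: 10.5
tool_pos: [0.549, 0.0344, 0.0983]
tool_rot: [-1.46, -1.453, -1.023]
contact_force: [0.4, -0.2, -1.0]
opening: 0.0456
```

```bash
cat > s2.py <<'E'
from station import ctrl
from stand import *
import sys
o=ctrl.get_obs();print(np.round(o["q"],3),o["tool_pos"],o["opening"],o["contact_force"],o["dq"].round(2))
print(Rn.from_rotvec(o["tool_rot"]).as_matrix()@bt)
plan(o,ps([.55,.02,.0]),Rs,1)
for n in ("scene","wrist"):
    w=ctrl.get_image(n)
    if n=="scene": crop(w,200,160,400,330,4,f"pics/{sys.argv[1]}{n}.png")
    else: cv2.imwrite(f"pics/{sys.argv[1]}{n}.png",w["color"])
E
python3 s2.py p6
```

```text
axis in tool [ 9.41291145e-01  1.31196384e-05 -3.37595883e-01] base in tool [-4.25132971e-02 -9.58928933e-05  6.93087662e-04]
[-0.52   0.381  1.83   0.978  1.746 -0.781] [0.54904394 0.03443373 0.09825843] 0.04563718681929042 [ 0.40887816 -0.242313   -1.03909235] [-0.   -0.04 -0.02  0.01  0.   -0.  ]
[ 5.26157973e-03 -7.24225129e-04  9.99985896e-01]
goal tool-frame cm [-5.49  0.14  1.89] turn u [-0.01 -0.01 -0.06] |d| 5.8 |r|deg 0
[-5.49, 0.14, 1.89, -0.01, -0.01, -0.06],
```

View pics/p6scene.png

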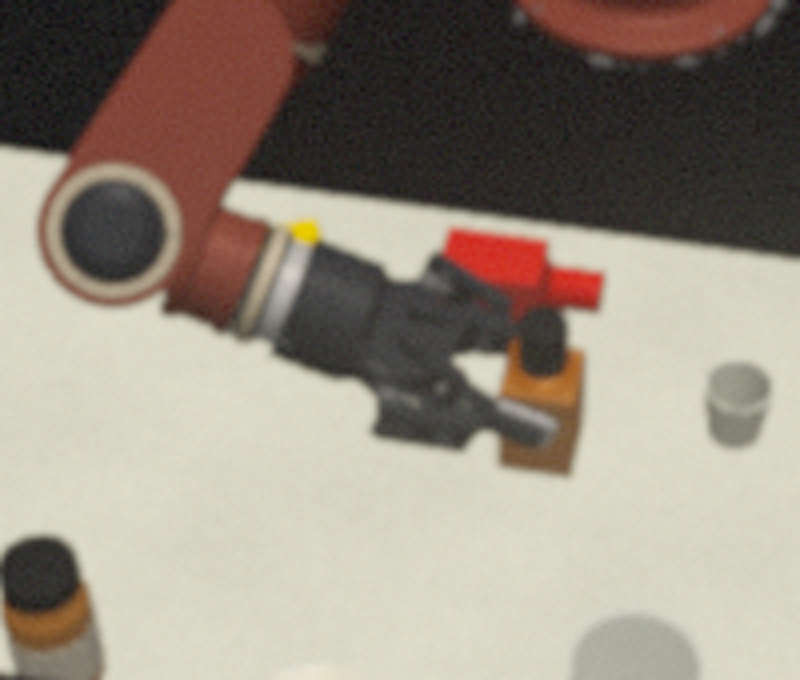

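View pics/p6wrist.png

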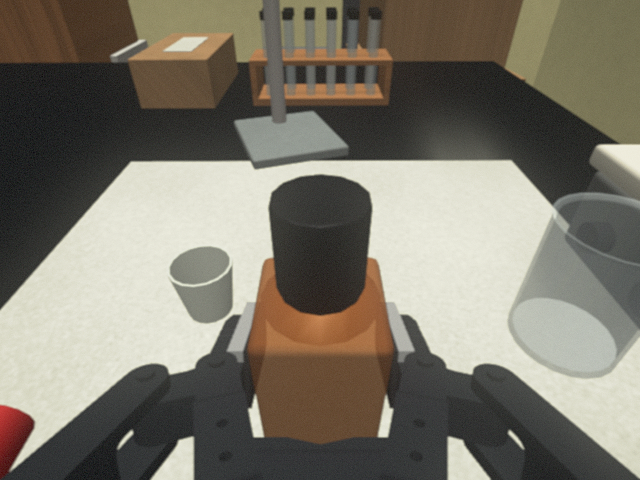

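Emit:
apply_moves(rows=[[-1, 0, 0.3, 0, 0, 0], [-2, 0, 0.7, 0, 0, 0], [-3, 0, 1, 0, 0, 0], [-4, 0.1, 1.4, 0, 0, 0], [-4.7, 0.1, 1.6, 0, 0, 0], [-5, 0.1, 1.7, 0, 0, 0], [-5.2, 0.1, 1.8, 0, 0, 0], [-5.2, 0.1, 1.8, 0, 0, 0], [-5.2, 0.1, 1.8, 0, 0, 0]])

```text
t: 11.5
tool_pos: [0.5512, 0.0331, 0.0454]
tool_rot: [-1.46, -1.458, -1.026]
contact_force: [-0.7, -0.5, -1.2]
opening: 0.0454
```

```bash
python3 s2.py p7
```

```text
axis in tool [ 9.41291145e-01  1.31196384e-05 -3.37595883e-01] base in tool [-4.25132971e-02 -9.58928933e-05  6.93087662e-04]
[-0.52   0.484  1.81   0.968  1.697 -0.855] [0.55118667 0.03312406 0.04536833] 0.04544055864532666 [-0.73180383 -0.46330723 -1.23320886] [-0.   -0.01 -0.    0.    0.    0.  ]
[4.66936676e-04 7.58860952e-04 9.99999603e-01]
goal tool-frame cm [-0.46 -0.11  0.23] turn u [ 0.01  0.01 -0.01] |d| 0.5 |r|deg 0
[-0.46, -0.11, 0.23, 0.01, 0.01, -0.01],
```

View pics/p7scene.png

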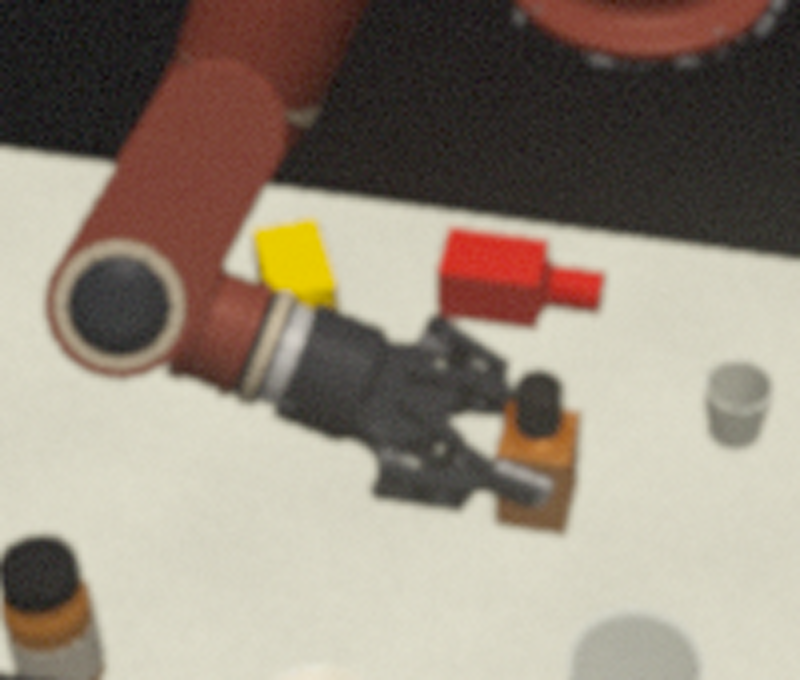

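Emit:
apply_moves(rows=[[-0.1, 0, 0, 0, 0, 0], [-0.2, 0, 0.1, 0, 0, 0], [-0.3, 0, 0.1, 0, 0, 0], [-0.4, 0, 0.15, 0, 0, 0], [-0.4, 0, 0.15, 0, 0, 0], [-0.4, 0, 0.15, 0, 0, 0]])

```text
t: 12.2
tool_pos: [0.5512, 0.0331, 0.0424]
tool_rot: [-1.457, -1.458, -1.027]
contact_force: [-1.4, -0.5, 5.3]
opening: 0.046
```

Emit:
apply_moves(rows=[[0, 0, 0, 0, 0, 0], [0, 0, 0, 0, 0, 0], [0, 0, 0, 0, 0, 0], [0, 0, 0, 0, 0, 0], [0, 0, 0, 0, 0, 0], [0, 0, 0, 0, 0, 0]], grip=0)

```text
t: 12.8
tool_pos: [0.5512, 0.0331, 0.0423]
tool_rot: [-1.457, -1.457, -1.027]
contact_force: [0.2, -0.4, -0.6]
opening: 0.0851
```

Emit:
apply_moves(rows=[[0, 0, -1, 0, 0, 0], [0, 0, -3, 0, 0, 0], [0, 0, -6, 0, 0, 0], [0, 0, -9, 0, 0, 0], [0, 0, -12, 0, 0, 0], [0, 0, -12, 0, 0, 0], [0, 0, -12, 0, 0, 0]])

```text
t: 13.5
tool_pos: [0.5517, -0.0818, 0.0833]
tool_rot: [-1.459, -1.458, -1.028]
contact_force: [-0.7, 0.1, 0.3]
opening: 0.0855
```

```bash
python3 s2.py p8
```

```text
axis in tool [ 9.41291145e-01  1.31196384e-05 -3.37595883e-01] base in tool [-4.25132971e-02 -9.58928933e-05  6.93087662e-04]
[-0.674  0.505  1.689  0.875  1.853 -0.848] [ 0.55165293 -0.08176108  0.08329317] 0.08548280666973648 [-0.65813784  0.10078356  0.33479449] [ 0.03  0.    0.04 -0.   -0.    0.  ]
[-1.30312198e-03 -1.06682150e-04  9.99999145e-01]
goal tool-frame cm [-0.15 -0.18 12.32] turn u [ 0.02 -0.    0.01] |d| 12.3 |r|deg 0
[-0.15, -0.18, 12.32, 0.02, -0.0, 0.01],
```

View pics/p8scene.png

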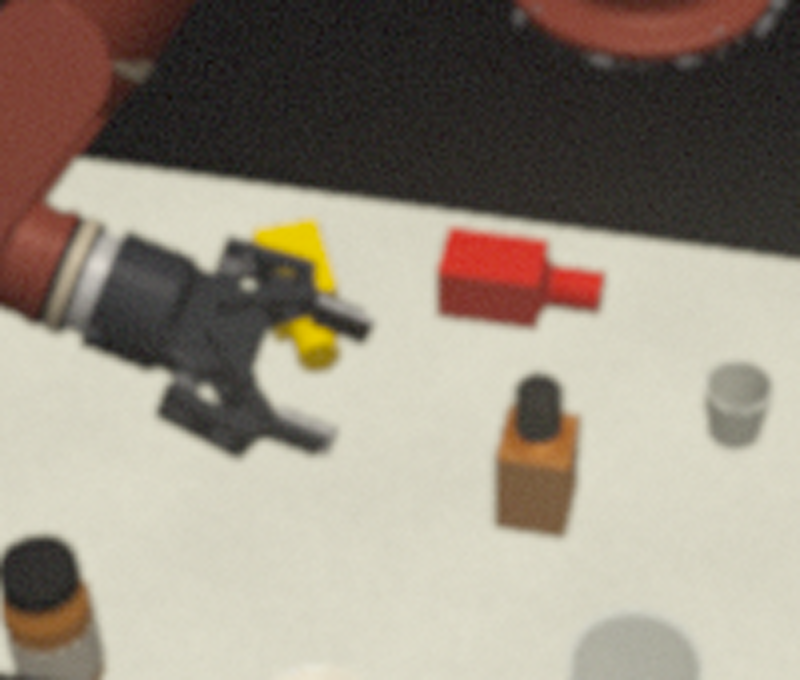

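View pics/p8wrist.png

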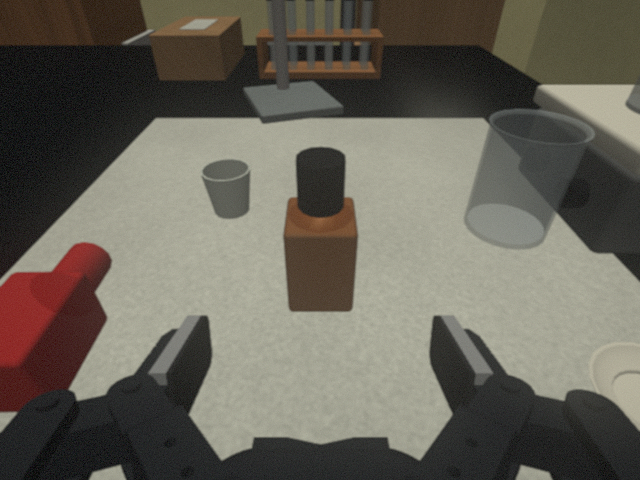

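Emit:
apply_moves(rows=[[4, 0, -1.4, 0, 0, 0], [8, 0, -2.8, 0, -1, 0], [12, 0, -4.2, 0, -2.5, 0], [12.5, 0, -4.5, 0, -4, 0], [13, 0, -3, 0, -5.5, 0], [13.4, 0, -1.5, 0, -7, 0], [13.8, 0, 0, 0, -8.5, 0], [14.2, 0, 2, 0, -10, 0], [14.6, 0, 3.5, 0, -11.5, 0], [14.8, 0, 5, 0, -13, 0], [14.8, 0, 5.4, 0, -14.06, 0], [14.8, 0, 5.4, 0, -14.06, 0], [14.8, 0, 5.4, 0, -14.06, 0]])

```text
t: 14.9
tool_pos: [0.5501, 0.0219, 0.2029]
tool_rot: [-2.216, -2.222, 0.0]
contact_force: [-0.4, -0.2, -0.0]
opening: 0.0853
```

```bash
python3 - <<'E'
from station import ctrl
from h import *
o=ctrl.get_obs();print(np.round(o["q"],3),o["tool_pos"],o["t"],o["dq"].round(2))
w=ctrl.get_image("wrist");cv2.imwrite("pics/w9.png",w["color"])
t=ctrl.get_image("top");crop(t,260,180,380,290,5,"pics/t9.png")
plan(o,[.551,.0194,.19],frame([0,0,-1],[1,0,0]),1)
print(proj(w,[[.551,.0194,.11],[.528,-.0036,.07],[.528,.0424,.07],[.574,-.0036,.07],[.574,.0424,.07]]).round(1))
E
```

```text
[-0.097 -0.104  1.815  0.002  1.434 -0.099] [0.55013952 0.02185117 0.20287134] 14.9 [-0.04  0.01 -0.01 -0.   -0.    0.  ]
goal tool-frame cm [-0.25  0.09  1.29] turn u [-0.03 -0.03  0.03] |d| 1.3 |r|deg 0
[-0.25, 0.09, 1.29, -0.03, -0.03, 0.03],
[[322.1 251.9]
 [292.1 262.8]
 [290.9 204.3]
 [351.6 263. ]
 [353.4 204.6]]
```

View pics/w9.png

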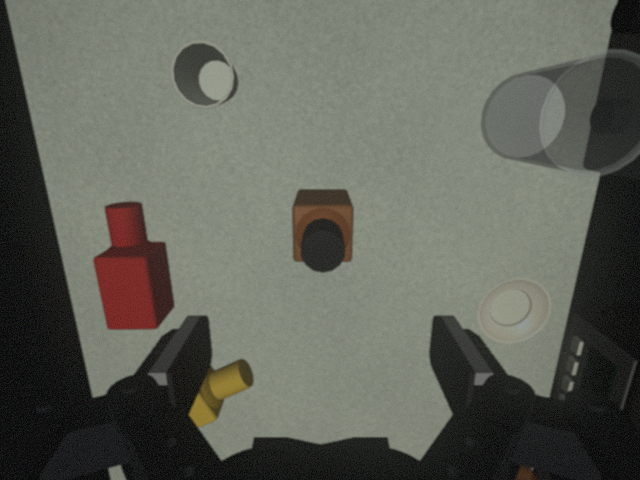

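View pics/t9.png

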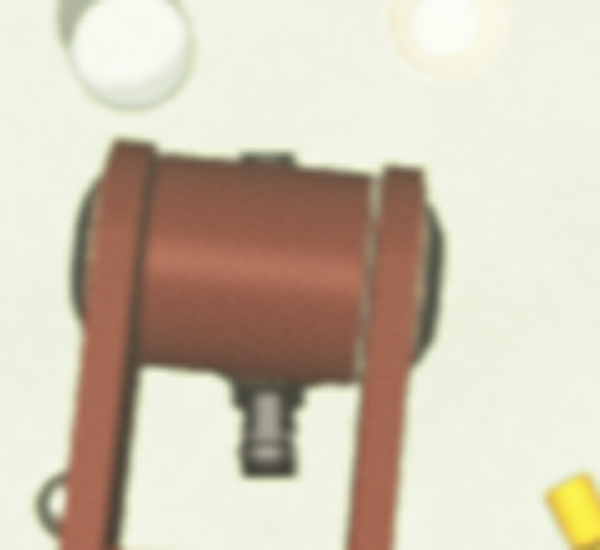

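```bash
python3 - <<'E'
from station import ctrl
from h import *
w=ctrl.get_image("wrist")
g=cv2.GaussianBlur(w["color"],(3,3),0).max(2)
roi=np.zeros_like(g);roi[205:285,290:360]=255
m=((g<58)&(roi>0)).astype(np.uint8)
n,l,st,c=cv2.connectedComponentsWithStats(m);i=1+np.argmax(st[1:,4]);print(st[i],c[i])
cn=cv2.findContours((l==i).astype(np.uint8),cv2.RETR_EXTERNAL,cv2.CHAIN_APPROX_NONE)[0][0]
print(cv2.minEnclosingCircle(cn))
crop(w,280,180,370,290,6,"pics/w9c.png")
for z in(.11,): print(onplane(w,(323,246.5),z),onplane(w,(323,250),z))
E
```

```text
[ 301  217   43   52 1799] [321.76653696 242.57531962]
((321.5877380371094, 242.3592987060547), 25.77104377746582)
[0.55201267 0.02149352 0.11      ] [0.55202071 0.0190792  0.11      ]
```

View pics/w9c.png

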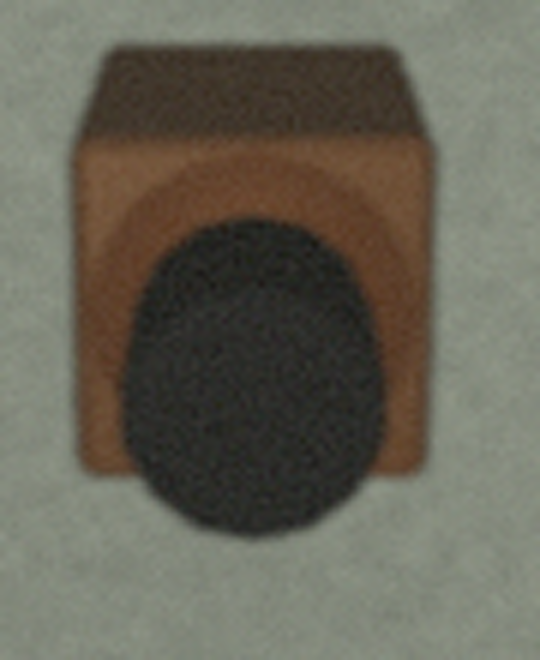

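Emit:
apply_moves(rows=[[0, 0.1, 3, 0, 0, 0], [0, 0.1, 6, 0, 0, 0], [0, 0.1, 8, 0, 0, 0], [0, 0.1, 10, 0, 0, 0], [0, 0.1, 11.5, 0, 0, 0], [0, 0.1, 12.2, 0, 0, 0], [0, 0.1, 12.2, 0, 0, 0], [0, 0.1, 12.2, 0, 0, 0]])

```text
t: 15.85
tool_pos: [0.5521, 0.0199, 0.082]
tool_rot: [-2.222, -2.218, -0.002]
contact_force: [1.3, 0.4, 0.2]
opening: 0.0857
```

```bash
python3 - <<'E'
from station import ctrl
from h import *
o=ctrl.get_obs();print(o["tool_pos"],o["tool_rot"],o["contact_force"],o["dq"].round(2))
w=ctrl.get_image("wrist");cv2.imwrite("pics/w10.png",w["color"])
s=ctrl.get_image("scene");crop(s,240,160,400,300,5,"pics/s10.png")
E
```

```text
[0.55211877 0.01985779 0.08204419] [-2.22218734e+00 -2.21825701e+00 -1.56833928e-03] [1.3028996  0.39877288 0.24063219] [ 0.   -0.01 -0.01 -0.    0.    0.  ]
```

View pics/w10.png

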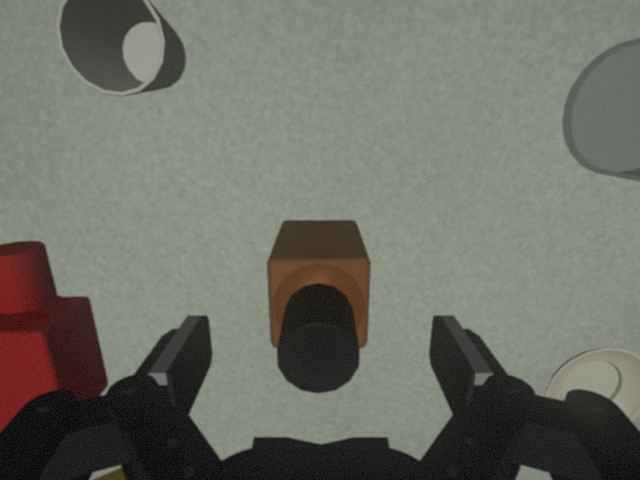

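View pics/s10.png

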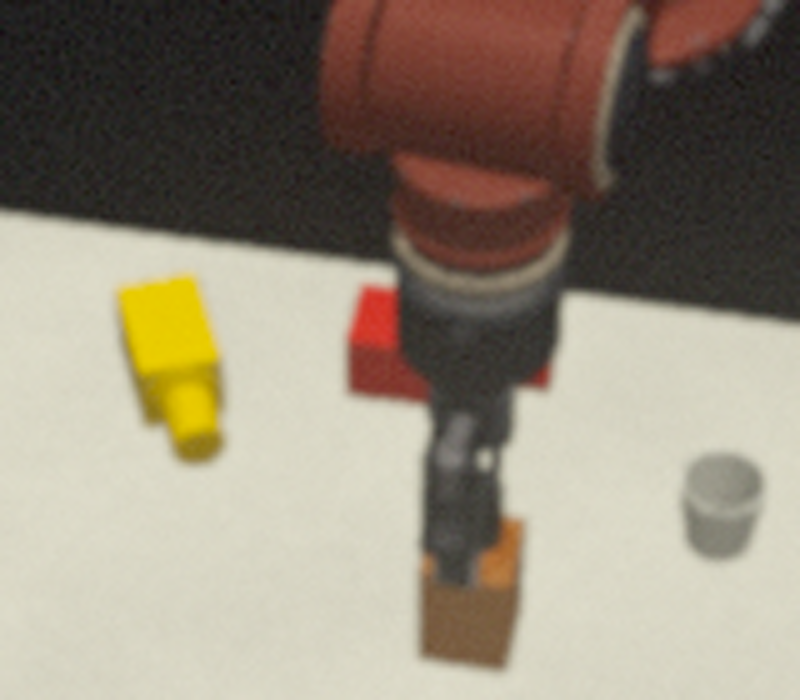

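Emit:
apply_moves(rows=[[0, 0, 0, 0, 0, 0], [0, 0, 0, 0, 0, 0], [0, 0, 0, 0, 0, 0], [0, 0, 0, 0, 0, 0], [0, 0, 0, 0, 0, 0], [0, 0, 0, 0, 0, 0], [0, 0, 0, 0, 0, 0], [0, 0, 0, 0, 0, 0], [0, 0, 0, 0, 0, 0], [0, 0, 0, 0, 0, 0]], grip=1, squeeze=60)

```text
t: 16.95
tool_pos: [0.5525, 0.0201, 0.083]
tool_rot: [-2.222, -2.219, -0.003]
contact_force: [-3.0, -0.4, 5.2]
opening: 0.0282
```

Emit:
apply_moves(rows=[[0, 0, -0.5, 0, 0, 0], [0, 0, -2, 0, 0, 0], [0, 0, -5, 0, 0, 0], [0, 0, -9, 0, 0, 0], [0, 0, -13, 0, 0, 0], [0, 0, -17, 0, 0, 0], [0, 0, -20, 0, 0, 0], [0, 0, -20, 0, 0, 0], [0, 0, -20, 0, 0, 0]])

```text
t: 17.85
tool_pos: [0.5526, 0.0197, 0.2836]
tool_rot: [2.223, 2.22, 0.004]
contact_force: [-0.3, -0.0, -1.9]
opening: 0.0283
```

```bash
cat > s3.py <<'E'
from station import ctrl
from h import *
import sys
o=ctrl.get_obs();print(np.round(o["q"],3),o["tool_pos"],o["tool_rot"],o["opening"],o["contact_force"],o["dq"].round(2),o["t"])
for n in ("scene","wrist","top"):
    w=ctrl.get_image(n); cv2.imwrite(f"pics/{sys.argv[1]}{n}.png",w["color"])
E
python3 s3.py p11
```

```text
[-0.1   -0.147  1.719  0.002  1.567 -0.099] [0.55255765 0.01966613 0.28362096] [2.22272834 2.21966667 0.00422588] 0.028349429413658193 [-0.31697398 -0.00434102 -1.87979571] [-0.    0.03  0.06 -0.    0.   -0.  ] 17.85
```

View pics/p11wrist.png

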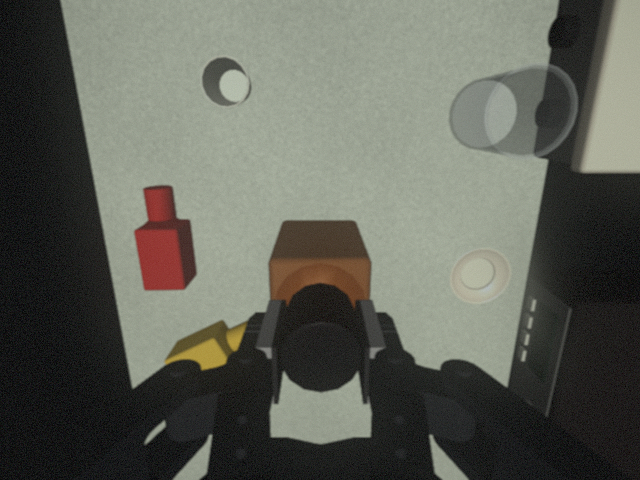

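View pics/p11scene.png

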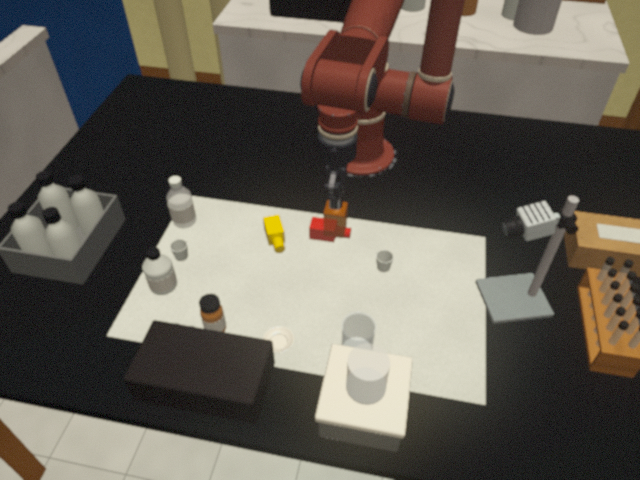

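```bash
cat > tgt.py <<'E'
from h import *
L=np.array([.5291,.3770,.2549])
def target(L=L,yaw=18.5,tip=13.0,d=.13,mt=(.001,0,.028)):
    a=np.radians(yaw);T=np.radians(tip);x=np.array([np.cos(a),np.sin(a),0]);h=np.array([np.sin(a),-np.cos(a),0])
    f=np.cos(T)*h-np.array([0,0,np.sin(T)]);u=np.sin(T)*h+np.array([0,0,np.cos(T)])
    R=frame(-u,x);m=L+d*f;return m-R@np.array(mt),R,m,f,u,x
E
python3 - <<'E'
from station import ctrl
from tgt import *
o=ctrl.get_obs();p,R,m,f,u,x=target(d=.18);print(m,p,f,u,R);plan(o,p,R,8)
p,R,m,f,u,x=target();print(p);plan(o,p,R,8)
E
```

```text
[0.58475099 0.21067673 0.21440881] [0.58705875 0.20377957 0.24146622] [ 0.30917216 -0.92401818 -0.22495105] [ 0.07137802 -0.21332641  0.97437006] [[-3.09172159e-01  9.48323655e-01 -7.13780170e-02]
 [ 9.24018181e-01  3.17304656e-01  2.13326406e-01]
 [ 2.24951054e-01  4.24172168e-18 -9.74370065e-01]]
goal tool-frame cm [18.4   3.56  3.91] turn u [ 0.38  2.55 -3.7 ] |d| 19.1 |r|deg 23
[2.3, 0.45, 0.49, 0.05, 0.32, -0.46],[4.6, 0.89, 0.98, 0.1, 0.64, -0.93],[6.9, 1.34, 1.47, 0.14, 0.95, -1.39],[9.2, 1.78, 1.96, 0.19, 1.27, -1.85],[11.5, 2.23, 2.44, 0.24, 1.59, -2.32],[13.8, 2.67, 2.93, 0.29, 1.91, -2.78],[16.1, 3.12, 3.42, 0.34, 2.23, -3.24],[18.4, 3.56, 3.91, 0.38, 2.55, -3.7],
[0.57160014 0.24998048 0.25271377]
goal tool-frame cm [23.02  2.01  2.8 ] turn u [ 0.38  2.55 -3.7 ] |d| 23.3 |r|deg 23
[2.88, 0.25, 0.35, 0.05, 0.32, -0.46],[5.75, 0.5, 0.7, 0.1, 0.64, -0.93],[8.63, 0.75, 1.05, 0.14, 0.95, -1.39],[11.51, 1.0, 1.4, 0.19, 1.27, -1.85],[14.39, 1.25, 1.75, 0.24, 1.59, -2.32],[17.26, 1.51, 2.1, 0.29, 1.91, -2.78],[20.14, 1.76, 2.45, 0.34, 2.23, -3.24],[23.02, 2.01, 2.8, 0.38, 2.55, -3.7],
```

Emit:
apply_moves(rows=[[1.5, 0.2, 0.2, 0, 0.2, -0.3], [4, 0.6, 0.7, 0.1, 0.5, -0.8], [6.5, 1.2, 1.2, 0.1, 0.9, -1.3], [9, 1.7, 1.8, 0.2, 1.25, -1.8], [11.5, 2.2, 2.4, 0.24, 1.6, -2.3], [13.8, 2.7, 2.9, 0.3, 1.9, -2.8], [16, 3.1, 3.4, 0.34, 2.2, -3.2], [17.5, 3.4, 3.8, 0.38, 2.4, -3.6], [18.4, 3.6, 3.9, 0.38, 2.55, -3.7], [18.4, 3.6, 3.9, 0.38, 2.55, -3.7], [18.4, 3.6, 3.9, 0.38, 2.55, -3.7]])

```text
t: 19.1
tool_pos: [0.5875, 0.2035, 0.2418]
tool_rot: [-1.725, -2.395, -0.197]
contact_force: [-0.1, 0.3, -1.1]
opening: 0.0282
```

```bash
python3 s3.py p12
```

```text
[ 0.113  0.049  1.611  0.222  1.53  -0.223] [0.58754306 0.20349368 0.24181463] [-1.72512032 -2.39484586 -0.19696202] 0.028169215775316888 [-0.1364838   0.26430955 -1.10249248] [-0.01 -0.01  0.    0.   -0.   -0.  ] 19.1
```

View pics/p12wrist.png

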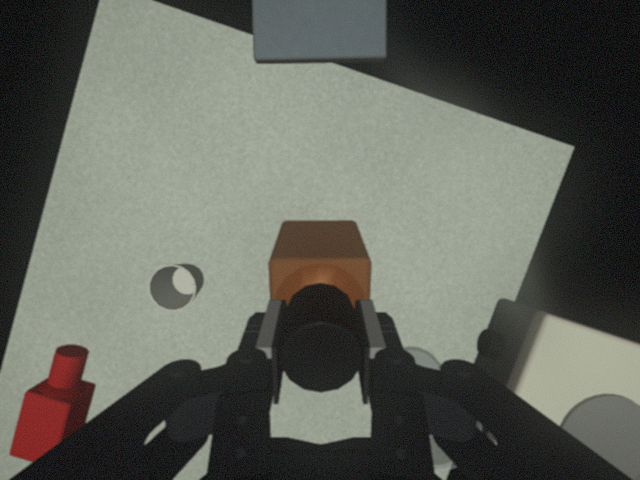

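View pics/p12scene.png

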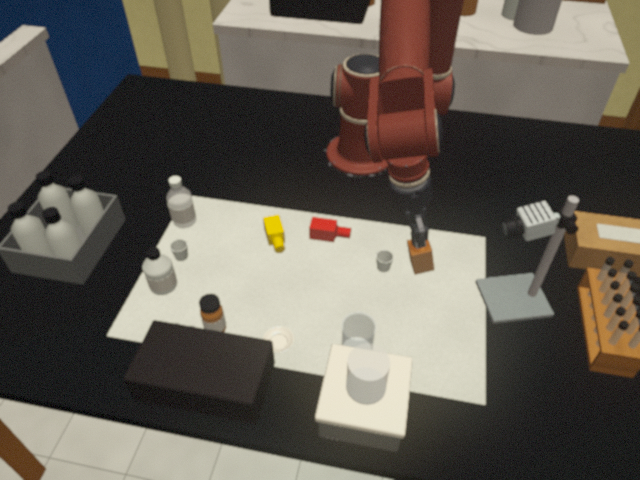

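```bash
python3 - <<'E'
from station import ctrl
from tgt import *
o=ctrl.get_obs()
w=ctrl.get_image("wrist")
print(onplane(w,(254,61),.008),onplane(w,(386,61),.008)); q=onplane(w,(386,61),.008)-onplane(w,(254,61),.008);print(np.degrees(np.arctan2(q[1],q[0])))
p,R,m,f,u,x=target();plan(o,p,R,4)
E
```

```text
[0.46490468 0.36432866 0.008     ] [0.5884311  0.40578601 0.008     ]
18.552537486081963
goal tool-frame cm [ 5.05 -0.04  0.08] turn u [ 0.02  0.   -0.01] |d| 5.1 |r|deg 0
[1.26, -0.01, 0.02, 0.0, 0.0, -0.0],[2.53, -0.02, 0.04, 0.01, 0.0, -0.01],[3.79, -0.03, 0.06, 0.01, 0.0, -0.01],[5.05, -0.04, 0.08, 0.02, 0.0, -0.01],
```

Emit:
apply_moves(rows=[[0.8, 0, 0, 0, 0, 0], [2, 0, 0, 0, 0, 0], [3.2, 0, 0, 0, 0, 0], [4.2, 0, 0.1, 0, 0, 0], [4.8, 0, 0.1, 0, 0, 0], [5.05, 0, 0.1, 0, 0, 0], [5.05, 0, 0.1, 0, 0, 0], [5.05, 0, 0.1, 0, 0, 0], [5.05, 0, 0.1, 0, 0, 0]])

```text
t: 20.2
tool_pos: [0.572, 0.2498, 0.2523]
tool_rot: [-1.726, -2.394, -0.198]
contact_force: [-0.2, -0.4, -2.5]
opening: 0.0287
```

```bash
python3 s3.py p13; python3 - <<'E'
from station import ctrl
from tgt import *
import pickle
o=ctrl.get_obs();p,R,m,f,u,x=target();plan(o,p,R,1)
s=ctrl.get_image("scene");t=ctrl.get_image("top");w=ctrl.get_image("wrist");pickle.dump((s,t,w),open("fin.pkl","wb"))
crop(s,390,170,590,320,4,"pics/f1.png");crop(t,80,200,260,320,4,"pics/f2.png")
base=m-.055*u
print("scene lens,mid,base,captop",proj(s,[L,m,base,m+.055*u]).round(1).tolist());print("top",proj(t,[L,m,base,m+.055*u]).round(1).tolist())
c=[base+i*.023*x+j*.023*f for i in(-1,1) for j in(-1,1)];c+=[q+.07*u for q in c]
print("scene corners",proj(s,c).round(1).tolist())
E
```

```text
[ 0.191  0.037  1.606  0.225  1.529 -0.143] [0.57203331 0.24983499 0.25231138] [-1.72640618 -2.3941354  -0.19769066] 0.028732983425261458 [-0.15258741 -0.37819784 -2.50098876] [-0. -0. -0.  0.  0.  0.] 20.2
goal tool-frame cm [ 0.03 -0.04 -0.03] turn u [ 0.01  0.   -0.02] |d| 0.1 |r|deg 0
[0.03, -0.04, -0.03, 0.01, 0.0, -0.02],
scene lens,mid,base,captop [[503.6, 228.1], [442.8, 242.9], [444.4, 259.2], [441.1, 225.5]]
top [[157.8, 252.6], [213.9, 236.1], [214.2, 239.7], [213.5, 232.2]]
scene corners [[451.7, 249.1], [431.4, 254.0], [457.8, 264.6], [436.8, 269.6], [450.0, 228.0], [428.8, 233.2], [456.3, 243.5], [434.4, 248.9]]
```

View pics/f1.png

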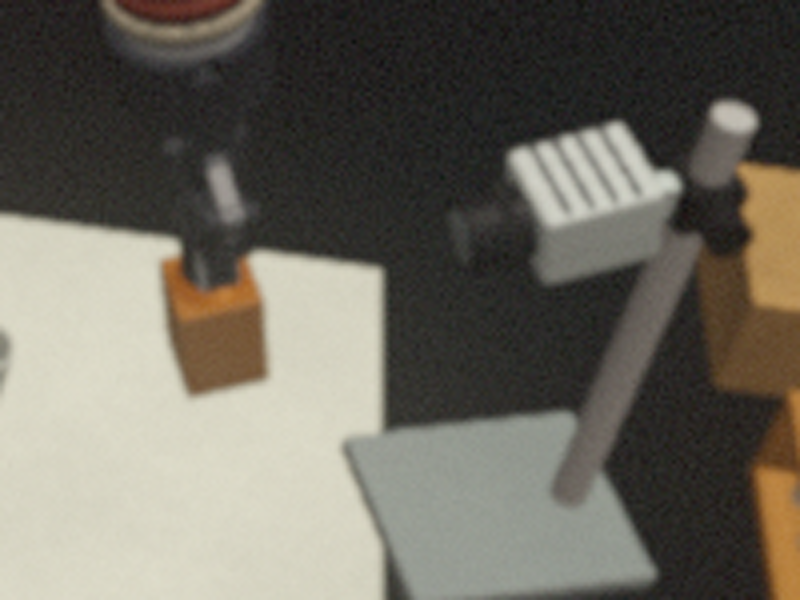

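View pics/f2.png

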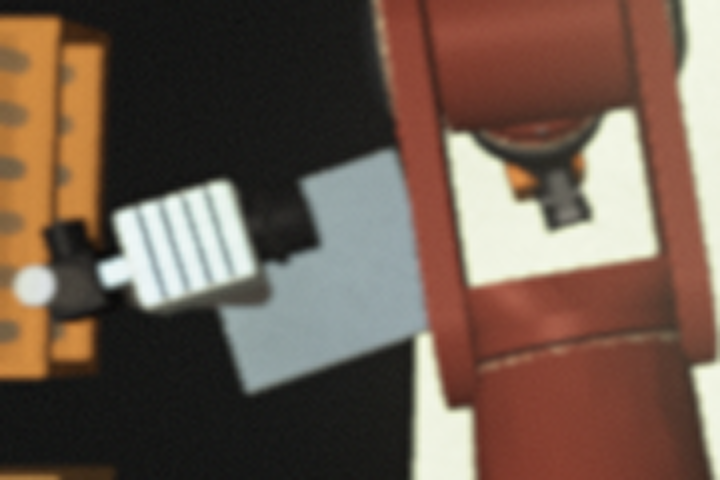

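View pics/p13wrist.png

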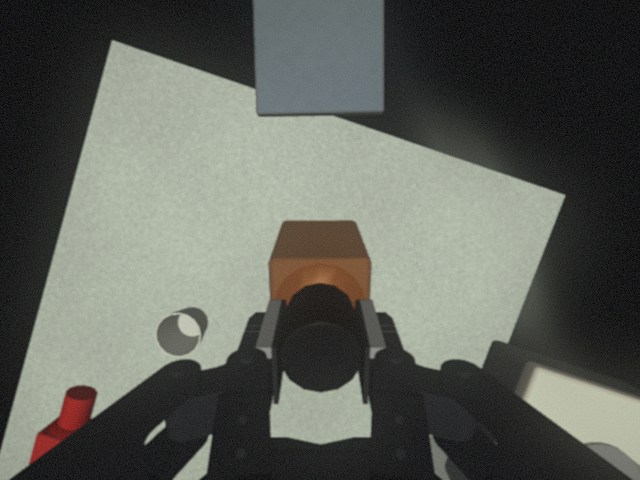

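```bash
cat >> head.py <<'E'
print("----")
w1=pickle.load(open("w1.pkl","rb"))[0]
crop(w1,400,0,490,70,8,"pics/w1c.png")
c2=[(97,105),(212,240),(318,88),(445,222)];c3=[(112,55),(78,212),(372,72),(366,240)]
P=[tri([(w2,f2(a)),(w3,f3(b))]) for a,b in zip(c2,c3)]
for q,e in P: print(q.round(4),np.round(e,4))
P=[q for q,_ in P]
for a,b in ((0,1),(2,3)):
    d=P[b]-P[a];print(np.linalg.norm(d),"tip",np.degrees(np.arcsin(-d[2]/np.linalg.norm(d))),"yaw",np.degrees(np.arctan2(d[1],d[0]))+90)
E
python3 head.py | sed -n '/----/,$p'
```

```text
----
[0.4751 0.4489 0.3001] [0.0004 0.0004]
[0.4932 0.3986 0.2848] [0.0009 0.0009]
[0.5257 0.4645 0.3007] [0.0002 0.0002]
[0.544  0.4155 0.2845] [0.0005 0.0005]
0.05559121587936163 tip 15.984407113942936 yaw 19.85119944565656
0.054800159022110134 tip 17.196299965034314 yaw 20.48664218784654
```

View pics/w1c.png

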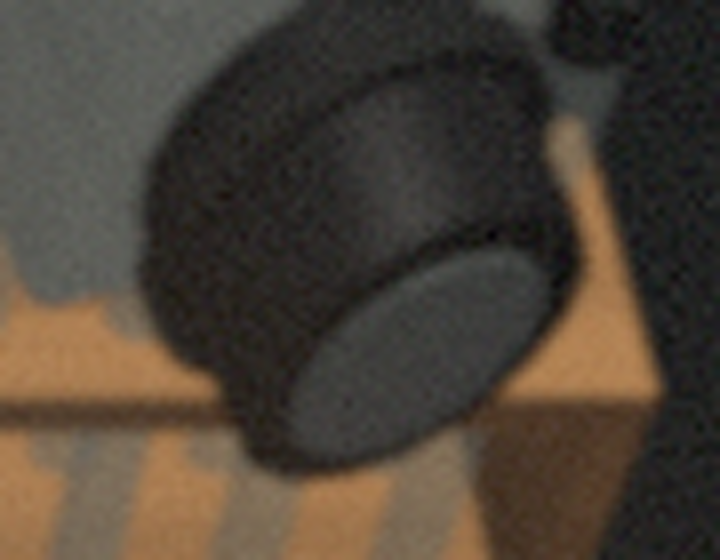

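```bash
cat > disc.py <<'E'
from h import *
import pickle
from scipy.optimize import least_squares
W=[pickle.load(open(f"w{i}.pkl","rb"))[0] for i in (1,2,3)]
C=[(452,43.9),(442.6,106),(434.9,164.2)]
rough=[(17.5,11,-38),(16,12.5,-40),(21,16,0)]
cont=[]
for k,(w,c,r) in enumerate(zip(W,C,rough)):
    g=cv2.GaussianBlur(cv2.cvtColor(w["color"],cv2.COLOR_BGR2GRAY).astype(np.float32),(0,0),0.8)
    th=g[int(c[1])-3:int(c[1])+4,int(c[0])-3:int(c[0])+4].mean()
    pts=[]
    for a in np.arange(0,2*np.pi,np.pi/36):
        rr=np.arange(5,28,.1,dtype=np.float32)
        v=cv2.remap(g,(c[0]+rr*np.cos(a)).astype(np.float32)[None],(c[1]+rr*np.sin(a)).astype(np.float32)[None],cv2.INTER_CUBIC)[0]
        d=np.gradient(v); j=np.argmax(d<-.45) if (d<-.45).any() else 0
        if j==0: continue
        e=min(j+25,len(d)); j=j+np.argmin(d[j:e]); pts.append((c[0]+rr[j]*np.cos(a),c[1]+rr[j]*np.sin(a)))
    pts=np.array(pts,np.float32)
    el=cv2.fitEllipse(pts)
    # reject outliers by ellipse
    for _ in range(3):
        th=np.radians(el[2]);q=(pts-np.array(el[0]))@np.array([[np.cos(th),-np.sin(th)],[np.sin(th),np.cos(th)]])
        rad=np.sqrt((q[:,0]/(el[1][0]/2))**2+(q[:,1]/(el[1][1]/2))**2);pts=pts[abs(rad-1)<.07];el=cv2.fitEllipse(pts)
    print(k,len(pts),el); cont.append(pts)
    v=cv2.resize(w["color"],None,fx=6,fy=6,interpolation=cv2.INTER_CUBIC)
    for p in pts: cv2.circle(v,tuple(int(round(z)) for z in (p+.5)*6-.5),1,(0,0,255),-1)
    x,y=int(c[0]*6),int(c[1]*6);cv2.imwrite(f"pics/d{k}.png",v[max(0,y-200):y+200,x-200:x+200])
def res(p,views=(0,1,2)):
    a,T,r=p[0],p[1],p[2];c=p[3:6]
    n=np.array([np.cos(T)*np.sin(a),-np.cos(T)*np.cos(a),-np.sin(T)]);out=[]
    for k in views:
        for uv in cont[k]:
            o,v=ray(W[k],uv);X=o+v*((c-o)@n)/(v@n);out.append((np.linalg.norm(X-c)-r)*1000)
    return np.array(out)
p0=[.32,.23,.015,.529,.377,.255]
for vs in ((0,1,2),(0,1),(0,2),(1,2)):
    s=least_squares(res,p0,args=(vs,),loss="soft_l1",x_scale=[.1,.1,.001,.01,.01,.01])
    print(vs,"yaw",np.degrees(s.x[0]).round(2),"tip",np.degrees(s.x[1]).round(2),"r",s.x[2].round(4),"c",s.x[3:].round(4),"rms mm",np.sqrt((res(s.x,vs)**2).mean()).round(2))
E
python3 disc.py; python3 - <<'E'
import cv2,numpy as np
cv2.imwrite("pics/dd.png",cv2.resize(np.hstack([cv2.copyMakeBorder(i,0,400-i.shape[0],0,0,cv2.BORDER_CONSTANT) for i in [cv2.imread(f"pics/d{k}.png") for k in range(3)]]),(798,266)))
E
```

```text
0 51 ((451.55047607421875, 43.40941619873047), (17.018285751342773, 37.58147048950195), 55.16762924194336)
1 69 ((441.7513427734375, 106.03482055664062), (20.596452713012695, 33.64945602416992), 44.45401382446289)
2 72 ((434.2764892578125, 163.98028564453125), (32.187931060791016, 41.45395278930664), 89.50910186767578)
(0, 1, 2) yaw 18.84 tip 11.93 r 0.0151 c [0.5283 0.3783 0.254 ] rms mm 0.51
(0, 1) yaw 18.75 tip 12.59 r 0.0151 c [0.5288 0.3791 0.254 ] rms mm 0.41
(0, 2) yaw 18.87 tip 12.08 r 0.0151 c [0.5282 0.3787 0.2536] rms mm 0.47
(1, 2) yaw 19.21 tip 11.88 r 0.015 c [0.5283 0.3774 0.2542] rms mm 0.43
```

View pics/dd.png

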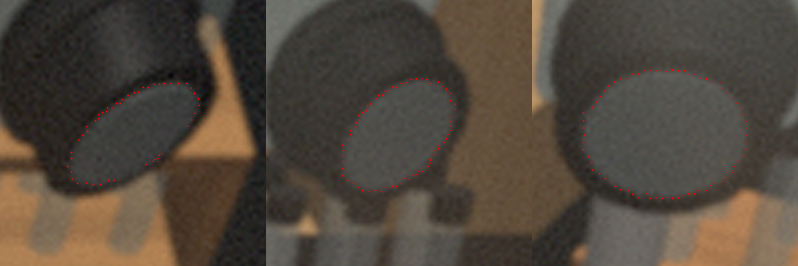

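```bash
python3 - <<'E'
from station import ctrl
from tgt import *
import pickle
s0,_=pickle.load(open("st.pkl","rb"));s=ctrl.get_image("scene")
for n,(x0,y0,x1,y1) in dict(head=(495,190,590,260),cupa=(370,245,400,275),red=(300,210,355,245),yellow=(258,210,292,255),cupb=(165,235,192,262),round=(195,290,230,335),beaker=(335,310,380,350),dish=(262,325,296,355),clear=(160,170,200,230)).items():
    print(n,cv2.phaseCorrelate(*[cv2.cvtColor(i["color"][y0:y1,x0:x1],cv2.COLOR_BGR2GRAY).astype(np.float64) for i in(s0,s)]))
o=ctrl.get_obs();print(o["t"],np.abs(o["dq"]).max(),o["opening"],o["contact_force"])
p,R,m,f,u,x=target(L=np.array([.5288,.3775,.2547]),yaw=18.7);plan(o,p,R,1)
print(ctrl.finish_job())
E
```

```text
head ((0.002795901343304763, 0.011711569054071447), 1.103524342378445)
cupa ((0.03732203135698953, 0.18489792897995017), 0.9589542234592268)
red ((-0.028467261122493426, 0.020937675082290497), 1.0081732942950783)
yellow ((0.02978292546066541, 0.4833117229917683), 0.9729066692744115)
cupb ((0.5103766122428777, 0.5984778767446279), 0.9676465747172229)
round ((0.005394116383751424, 0.42837231211935745), 0.9820982153174049)
beaker ((0.4737728305903275, -0.03279959529900012), 1.1073701826822038)
dish ((-0.09547333415474313, -0.12211184602267622), 0.9825521618623018)
clear ((-0.05389925629586756, 0.004410262983721935), 1.0160404257332736)
20.55 0.0013968831724471137 0.028170362700759722 [-0.33797237 -0.34062016 -0.78279628]
goal tool-frame cm [ 0.06 -0.    0.01] turn u [ 0.02  0.   -0.05] |d| 0.1 |r|deg 0
[0.06, -0.0, 0.01, 0.02, 0.0, -0.05],
the job is handed in; nothing more can be done
None
```

I gripped the fallen amber bottle by its body, stood it upright on the bench and let go. I then picked it up by the black cap and am holding it cap upwards, 13 cm in front of the lens. The job was handed in at 20.55 s.

**Last checks that agreed:**
- **Position:** the arm is within about 1 mm and 0.3° of the pose I worked out. The bottle's corners in the scene picture fall about 1 to 3 px (roughly 3 to 9 mm there) from where they should be.
- **Turn to the camera:** the stand plate's edge gave 18.6°, and the rim of the lens glass gave 18.8°; I used 18.5°.
- **Still and held:** the joints are at rest and the fingers are closed on the cap at 28 mm, with 60 N squeeze set.
- **Nothing else moved:** comparing before and after pictures, the camera head, both decoy bottles, both cups, the dish, the round and clear bottles and the beaker shifted by less than 1 px. I did not include the white bottle in that comparison, but the arm never went near it.

**Checks that disagreed:** the four ways of measuring the camera's tip did not match.

| Measured from | Tip |
|---|---|
| Rim of the lens glass | 12° |
| Slots on top of the head | 12.9° |
| Lens height | 13.4° (up to 14° with a height correction) |
| Rounded corners of the head | 16–17° |

I used 13.0° and set the corner figure aside because the rounded edges make it unreliable. The lean of the bottle could therefore be off by about 1°.

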